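Stack suspension bushes in a pyramid and tray the loose parts

TASK

Clear up the parts on this bench: first take the brake pad out of the blue cradle and lay it in the chequered tray; the spark plug carton and the glue tube belong in that tray too, wholly inside it. Stack every suspension bush from the two grey strips (four to six of them) as a pyramid in the cradle: three in the grooves at the bottom, each of the rest saddled in the gap between two below, all lying the same way, their ends lined up over the cradle. Leave the oil filter and the aerosol can standing where they are.

Things in the scene. Friction and masses are not known exactly. Their poses are not given: they have to be found in the camera images.
- cradle: fixed blue stacking cradle. Origin: centre of its underside, on the table. Base 56 x 216 mm (x, y), top 14 mm up, with four round black ridges along local x (52 mm long, radius 14, tops 28 mm up) at y = -90, -30, 30, 90 mm; the grooves between, y = -60, 0, 60 mm, each hold a bush lying along local x. Cheeks 50 mm high at y = +-110 mm; both x sides open. Yaw within 0.25 rad.
- strip_a: fixed grey delivery strip on the robot's right, with the same base, ridges and grooves as the cradle but no cheeks and no colour. Origin: centre of the underside; grooves along local x at local y = -60, 0, +60 mm. Bushes lie here at the start, their centres 43 mm above the table.
- strip_b: second fixed grey delivery strip, on the robot's left; otherwise as strip_a.
- chequer_tray: black and white chequered open tray, 144 x 184 x 92 mm (local x, y, z), 0.4 kg, loose. Origin: centre of its underside. Sloping walls, 90 mm high; inside 98 x 133 mm at the floor (floor 2 mm thick), widening to about 130 x 170 mm at the rim.
- brake_pad: dark brake pad, 50 x 128 x 16 mm (local x, y, z), 0.29 kg: a 6 mm thick plate with two blocks on it. Origin: centre of the underside of the plate. Grasp across its 50 mm. At the start it lies across the middle two ridges of the cradle (underside 28 mm above the table), its length along the cradle's y.
- plug_box: red spark plug carton, 52 x 100 x 28 mm, 0.2 kg, loose on the table. Origin: centre of its underside. Grasp across its 52 mm (local x).
- glue_tube: red and white glue tube, 44 x 146 x 31 mm, stiff, 0.06 kg, lying on the table. Origin: centre of its underside. Grasp across its 44 mm (local x) near the middle.
- oil_filter: orange oil filter, 72 mm diameter, 88 mm high, standing behind the cradle: a bystander. Origin: centre of its underside.
- spray_oil: aerosol can, 67 mm diameter, 205 mm high, standing behind the cradle: a bystander. Origin: centre of its underside.
- bush_1: suspension bush: a steel cylinder, 56 mm diameter, 64 mm long, orange band round its middle, black rubber end faces, about 0.3 kg; may be absent. Origin: its centre; local x: the cylinder's axis. Rolls on the bare table. Grasp it by its flat end faces (64 mm apart), clear of its neighbours. Starts in groove y = -60 mm of strip_a.
- bush_2: suspension bush: a steel cylinder, 56 mm diameter, 64 mm long, orange band round its middle, black rubber end faces, about 0.3 kg; may be absent. Origin: its centre; local x: the cylinder's axis. Rolls on the bare table. Grasp it by its flat end faces (64 mm apart), clear of its neighbours. Starts in groove y = 0 mm of strip_a.
- bush_3: suspension bush: a steel cylinder, 56 mm diameter, 64 mm long, orange band round its middle, black rubber end faces, about 0.3 kg; may be absent. Origin: its centre; local x: the cylinder's axis. Rolls on the bare table. Grasp it by its flat end faces (64 mm apart), clear of its neighbours. Starts in groove y = +60 mm of strip_a.
- bush_4: suspension bush: a steel cylinder, 56 mm diameter, 64 mm long, orange band round its middle, black rubber end faces, about 0.3 kg; may be absent. Origin: its centre; local x: the cylinder's axis. Rolls on the bare table. Grasp it by its flat end faces (64 mm apart), clear of its neighbours. Starts in groove y = -60 mm of strip_b.
- bush_5: suspension bush: a steel cylinder, 56 mm diameter, 64 mm long, orange band round its middle, black rubber end faces, about 0.3 kg; may be absent. Origin: its centre; local x: the cylinder's axis. Rolls on the bare table. Grasp it by its flat end faces (64 mm apart), clear of its neighbours. Starts in groove y = 0 mm of strip_b.
- bush_6: suspension bush: a steel cylinder, 56 mm diameter, 64 mm long, orange band round its middle, black rubber end faces, about 0.3 kg; may be absent. Origin: its centre; local x: the cylinder's axis. Rolls on the bare table. Grasp it by its flat end faces (64 mm apart), clear of its neighbours. Starts in groove y = +60 mm of strip_b.
- seat0 (a point): where the centre of a bush belongs in the bottom row: over the cradle's groove at local y = -60 mm, 43 mm above the table; a fixed point of the cradle, same axes.
- seat1 (a point): where the centre of a bush belongs in the bottom row: over the cradle's groove at local y = 0 mm, 43 mm above the table; a fixed point of the cradle, same axes.
- seat2 (a point): where the centre of a bush belongs in the bottom row: over the cradle's groove at local y = 60 mm, 43 mm above the table; a fixed point of the cradle, same axes.
- saddle0 (a point): where the centre of a bush belongs in the second layer: saddled over the gap at local y = -30 mm, resting on the two bottom bushes beside it, 91 mm above the table; a fixed point of the cradle, same axes.
- saddle1 (a point): where the centre of a bush belongs in the second layer: saddled over the gap at local y = 30 mm, resting on the two bottom bushes beside it, 91 mm above the table; a fixed point of the cradle, same axes.
- crown (a point): where the centre of a bush belongs at the top: local y = 0, resting on the two bushes of the second layer, 138 mm above the table; a fixed point of the cradle, same axes.
There are look-alikes about, which are no part of the job. Leave any green or turquoise look-alike of the bush_4 alone.

How it is judged:
By the outcome, as a careful person would: the job done as asked, in the order asked, and still so for the second after the job is handed in, with the robot touching nothing.
Of bush_1, bush_2, bush_3, bush_4, bush_5, bush_6 only 4 to 6 are there at a start; the rules pass over those that are not, and their reading is None.
At some moment in a run one of plug_box, glue_tube may be knocked a few centimetres aside while the robot is not near it.
It also fails if it takes over 208 s, if anything falls off the work surface, if the arm or the gripper's body presses on something with over 40 N, if the wrist force passes 120 N, or if a joint passes its speed limit or range.

ROBOT

A 6-joint arm with a two-finger parallel gripper is mounted at the origin on a cart in front of the work surface, level with it; the furniture and walls round the work are solid. World frame = base frame: x ahead of the robot, y to its left, z up, the work surface at z = 0. Lengths are in m, angles in degrees, forces in N, time in s.
With the tool pointing down it reaches from about 0.4 to 0.825 m from the base axis. Payload 7 kg.
Tool frame: the origin (TCP) lies at the very end of the fingers, on their centre line; the grasp point (between the pads) lies 19 mm behind it; z points along the fingers, y is the line along which they close (so a half turn about z gives the same grasp; the last joint's range is limited). The gripper opens to 88 mm and grips with 3 to 60 N. Pads are 19 mm wide; open, the fingers measure 130 mm over their backs; the gripper's body (78 mm by 193 mm) begins 47 mm behind the grasp point.
Start: joints at [-52.363, 20.546, 0.682, 0, -70.136, -16.507], TCP at [0.243, -0.63, 0.227] pointing down, gripper open.
Joint ranges: [-176.03, 176.03], [-82.01, 121.73], [-58.28, 71.71], [-173.87, 95.51], [-174.79, -0.11], [-173.66, 173.66]. Speed limits (degrees/s): [136.94, 136.94, 172.46, 180, 180, 180].

INTERFACE

Orientations are given as [roll, pitch, yaw] about the fixed x, y, z axes, in that order (R = Rz(yaw) Ry(pitch) Rx(roll)).
In Python, from plant import get_obs, snapshot, camera_params, close_job, boxes_of, cut_out, landmark_of gives the robot as it stands.
- The arm moves only by the shell command python3 -m inch 'ROWS' [OPENING]. ROWS is text: rows parted by semicolons, each of 6 numbers parted by spaces: the shift along the tool's x, y, z in units of 30 cm (1.0 is 30 cm), then the turn, a rotation vector about the tool's x, y, z in units of pi rad (1.0 is pi rad). A call has 1 to 10 rows; each row is the pose to reach, as a shift and turn from the pose commanded when the call began, along the tool's axes at that moment, turning the shorter way round; what a row does not reach only later rows make up. A row lasts 1/12 s, in which the tool goes at most 41.7 mm and 7.16 degrees, less where a joint would pass 70% of its speed; a pose out of reach is approached as far as the arm can. A call with a number of a shift or a turn outside -1 to 1 is refused whole. A call with a gripper value outside its range is refused whole. OPENING is the closure, from -1 (fully open) to 1 (shut), set as the call begins (- or left out, the last holds). The fingers move at their own pace and stop on an object; the grip force is fixed at half the most. Time passes only in rows, so rows that repeat a pose let the fingers close. It gives the time, the measured TCP pose, the force, the opening and the grip force at its end, in the units of the state.
- get_obs(): the state, without advancing time (a new reading comes with each control period).
- snapshot(name): name is "scene" or "side" or "wrist"; returns the picture (480x640x3 uint8, red, green, blue); there is no depth.
- camera_params(name): a dict with "mtx" (3x3 intrinsics, pixels), "rvec" (rotation vector, rad) and "tvec" (3), from world to camera coordinates, as OpenCV has them. Camera axes: x right, y down, z forward; pixel columns grow to the right and rows downward; lengths in m; the calibration is good to about 2 mm. The wrist camera is an equidistant fisheye: a pixel r from the principal point sees the ray r / f radians off the axis. A picture is of the moment at which its call begins: read the wrist's pose just before it. camera_params takes no time and is no camera call; for the wrist camera it gives the pose at the moment of the call.
- close_job(): hands the job in; it is judged then, once.
Trained networks look in the newest picture that a camera, given by its name, has taken for a name from the list of things; names that differ only in an ending like _2 or _b are one class to them, and where a whole thing is asked for, a point or a joint stands for the part that bears it (a point fixed in the world has none). Each returns a list of dicts, best first, with "p" (0 to 1); they miss things now and then, are a little off and sometimes report something else, mostly with a low value. They report only what shows in the picture. A call takes as long as a camera call. They do not tell look-alikes from the thing itself.
- boxes_of(camera, thing): "rect" ([left, top, width, height] in pixels, round what is visible of it).
- cut_out(camera, thing): "pixels" (480x640 bool, what is visible of it) and "rect" ([left, top, width, height] in pixels, round what is visible of it).
- landmark_of(camera, thing): "uv" ([column, row] in pixels: a listed point, or the origin of a listed thing).
The state is a dict: "clock": time; "joint_pos": joint angles; "qvel": joint speeds; "tau": joint torques, N m; "tool_pos": TCP position; "orientation": TCP orientation; "force": force on the tool from outside, world axes, zero at the start; "moment": the same for the moment, N m; "opening": finger opening in m; "gripper_force": force on a finger pad.
Only numpy, scipy, OpenCV 4.12 (cv2) and the standard library are available. Lean on these libraries where they do the work, as an engineer would, in place of code of your own. Each camera call takes 0.05 s, during which the arm holds its last target. There are 200 camera calls.

## Working session

There is one attempt and no reset: what is moved stays moved. The work goes in short steps, Python scripts to look and compute and a shell command to move; the robot and the scene stay as the last step left them, time stands still between calls to the robot, and variables do not carry over. Pictures are saved under pics/ and viewed, at most 14 in all, crops included, and the job is handed in when it is done.

```bash
ls; mkdir -p pics; python3 - <<'E'
from plant import *
import cv2
for n in("scene","side","wrist"):
    im=snapshot(n); cv2.imwrite(f"pics/{n}0.png",im[:,:,::-1])
    c=camera_params(n); print(n,c)
    for t in("cradle","strip_a","chequer_tray","brake_pad","plug_box","glue_tube","oil_filter","spray_oil","bush_1"):
        print(t,[(round(d['p'],2),[int(x) for x in d['uv']]) for d in landmark_of(n,t)][:9])
print(get_obs())
E
```

```text
pics
scene {'mtx': array([[587.15215555,   0.        , 330.7199221 ],
       [  0.        , 587.15215555, 240.17937529],
       [  0.        ,   0.        ,   1.        ]]), 'rvec': array([ 0.86801304, -2.57950898,  1.02193151]), 'tvec': array([0.41286532, 0.31461935, 1.09220627])}
cradle [(0.58, [310, 254])]
strip_a [(0.95, [310, 334]), (0.84, [386, 254])]
chequer_tray [(0.61, [399, 227]), (0.6, [425, 185])]
brake_pad [(0.59, [313, 254])]
plug_box [(0.64, [230, 318]), (0.2, [312, 323])]
glue_tube [(0.56, [210, 367])]
oil_filter [(0.57, [284, 204])]
spray_oil [(0.7, [242, 237])]
bush_1 [(0.87, [396, 227]), (0.87, [361, 362]), (0.82, [370, 259]), (0.81, [388, 239]), (0.74, [311, 321]), (0.66, [332, 305]), (0.62, [287, 343]), (0.58, [450, 269]), (0.15, [313, 255])]
side {'mtx': array([[474.35444712,   0.        , 321.36378576],
       [  0.        , 474.35444712, 243.10005536],
       [  0.        ,   0.        ,   1.        ]]), 'rvec': array([ 0.69361883, -2.31086019,  1.52377899]), 'tvec': array([0.43919885, 0.23482156, 0.9373539 ])}
cradle [(0.71, [304, 279]), (0.56, [300, 267]), (
[... 869 characters left out ...]
_1 [(0.56, [636, 453])]
{'clock': 1.5, 'joint_pos': array([-5.23613904e+01,  2.05451964e+01,  6.82415899e-01, -1.84967487e-03,
       -7.01337844e+01, -1.65059192e+01]), 'qvel': array([-0.01387186, -0.06967133, -0.09102077,  0.03766408, -0.04468554,
       -0.01515127]), 'tau': array([-3.08763147e-04, -5.82374954e+01,  2.93284553e+01,  7.00227544e+00,
        1.22351732e-02,  1.74072319e-06]), 'tool_pos': array([ 0.24333976, -0.6296009 ,  0.22657204]), 'orientation': array([-1.79997201e+02,  2.64390532e-03, -1.58867938e+02]), 'force': array([-0.28007105, -0.45041407, -0.05154684]), 'moment': array([ 0.04387573, -0.02168222, -0.01359998]), 'gripper_force': 0.0, 'opening': 0.08774354249448295}
```

View images.

View pics/scene0.png

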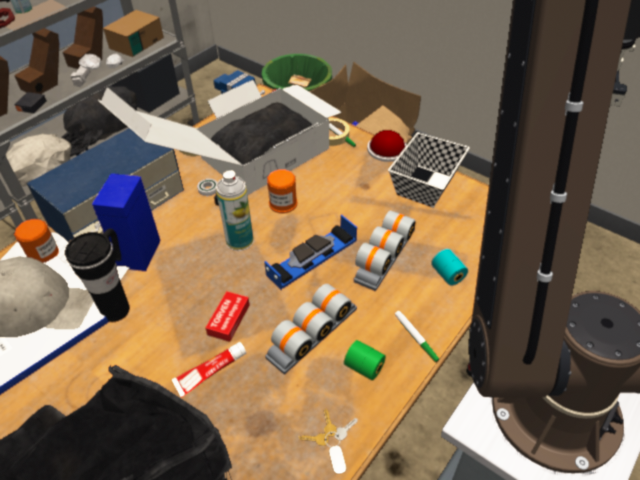

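View pics/side0.png

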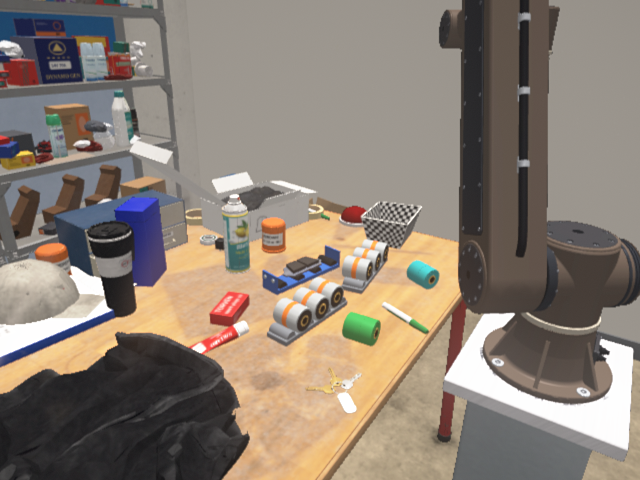

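```bash
cat > h.py <<'E'
import numpy as np, cv2
from plant import *
from scipy.spatial.transform import Rotation as Ro
from scipy.optimize import least_squares
def cam(n):
    c=camera_params(n); return dict(K=c['mtx'],R=Ro.from_rotvec(np.ravel(c['rvec'])).as_matrix(),t=np.ravel(c['tvec']),fish=n=='wrist')
def ray(c,uv):
    K=c['K']; d=np.array([(uv[0]-K[0,2])/K[0,0],(uv[1]-K[1,2])/K[1,1]])
    if c['fish']:
        r=np.hypot(*d)+1e-12; v=np.r_[d/r*np.sin(r),np.cos(r)]
    else: v=np.r_[d,1]
    v=c['R'].T@v; return -c['R'].T@c['t'], v/np.linalg.norm(v)
def proj(c,P):
    q=c['R']@np.asarray(P,float)+c['t']; K=c['K']
    if c['fish']:
        n=np.hypot(q[0],q[1])+1e-12; a=q[:2]/n*np.arctan2(n,q[2])
    else: a=q[:2]/q[2]
    return a*[K[0,0],K[1,1]]+K[:2,2]
def onz(c,uv,z):
    o,v=ray(c,uv); return o+v*(z-o[2])/v[2]
def tri(obs):
    A=np.zeros((3,3));b=np.zeros(3);L=[]
    for c,uv in obs:
        o,v=ray(c,uv);M=np.eye(3)-np.outer(v,v);A+=M;b+=M@o;L.append((M,o))
    P=np.linalg.solve(A,b); return P,max(np.linalg.norm(M@(P-o)) for M,o in L)
def wrap(a,m=180): return (a+m/2)%m-m/2
def rel(target,down_yaw,tilt=None):
    """shift (units 0.3m) & yaw turn (units pi) from current measured pose to TCP target with tool down, yaw of tool y-line"""
    o=get_obs(); R=Ro.from_euler('xyz',o['orientation'],degrees=True)
    s=R.inv().apply(np.array(target)-o['tool_pos'])/0.3
    T=Ro.from_euler('xyz',[180,0,down_yaw],degrees=True)
    r=(R.inv()*T).as_rotvec()/np.pi
    return np.round(s,4),np.round(r,4)
E
python3 - <<'E'
from h import *
s,d=cam('scene'),cam('side')
print('cams',-s['R'].T@s['t'],-d['R'].T@d['t'])
for n,a,b in [('pad',(313,254),(301,267)),('cradle',(310,254),(304,279)),('s1',(310,334),(310,322)),('s2',(386,254),(362,275)),('tray',(425,185),(390,239)),('plug',(230,318),(233,315)),('glue',(210,367),(214,344)),
 ('b',(287,343),(291,315)),('b',(311,321),(310,300)),('b',(332,305),(326,290)),('b',(370,259),(355,267)),('b',(388,239),(364,255)),('b',(396,227),(373,248)),('grn',(361,362),(360,329)),('trq',(450,269),(420,273)),('oil',(284,204),(272,247)),('spray',(242,237),(237,264))]:
    P,e=tri([(s,a),(d,b)]); print(n,P.round(3),round(e,4),'z=.043:',onz(s,a,.043).round(3),'z0',onz(s,a,0).round(3),onz(d,b,0).round(3))
E
```

```text
cams [0.01646654 0.66312952 1.01111114] [-0.02869694  0.88872004  0.5796743 ]
pad [ 0.579 -0.005  0.039] 0.0063 z=.043: [ 0.571 -0.005  0.043] z0 [ 0.596 -0.034  0.   ] [ 0.63  -0.068 -0.   ]
cradle [ 0.609 -0.045 -0.02 ] 0.0038 z=.043: [ 0.576 -0.001  0.043] z0 [ 0.601 -0.03   0.   ] [ 0.584 -0.015  0.   ]
s1 [ 0.464  0.14  -0.003] 0.0017 z=.043: [0.445 0.164 0.043] z0 [0.464 0.142 0.   ] [0.459 0.144 0.   ]
s2 [ 0.473 -0.142 -0.01 ] 0.0072 z=.043: [ 0.442 -0.103  0.043] z0 [ 0.461 -0.137  0.   ] [ 0.471 -0.122  0.   ]
tray [ 0.518 -0.404 -0.006] 0.0017 z=.043: [ 0.492 -0.353  0.043] z0 [ 0.514 -0.398  0.   ] [ 0.514 -0.391  0.   ]
plug [ 0.627  0.208 -0.009] 0.0003 z=.043: [0.597 0.232 0.043] z0 [0.623 0.213 0.   ] [0.617 0.219 0.   ]
glue [0.573 0.322 0.001] 0.0013 z=.043: [0.548 0.336 0.043] z0 [0.572 0.321 0.   ] [0.575 0.322 0.   ]
b [0.462 0.212 0.052] 0.0007 z=.043: [0.467 0.208 0.043] z0 [0.487 0.188 0.   ] [0.51  0.144 0.   ]
b [0.456 0.148 0.059] 0.001 z=.043: [0.462 0.139 0.043] z0 [0.482 0.116 0.   ] [0.512 0.065 0.   ]
b [0.448 0.093 0.06 ] 0.0028 z=.043: [0.453 0.082 0.043] z0 [0.472 0.056 0.   ] [0.506 0.001 0.   ]
b [ 0.46  -0.062  0.051] 0.0017 z=.043: [ 0.462 -0.069  0.043] z0 [ 0.482 -0.101  0.   ] [ 0.509 -0.154  0.   ]
b [ 0.465 -0.13   0.056] 0.0071 z=.043: [ 0.464 -0.143  0.043] z0 [ 0.484 -0.179  0.   ] [ 0.526 -0.238  0.   ]
b [ 0.463 -0.168  0.064] 0.0025 z=.043: [ 0.47  -0.187  0.043] z0 [ 0.49  -0.224  0.   ] [ 0.527 -0.298  0.   ]
grn [0.332 0.151 0.034] 0.0005 z=.043: [0.328 0.155 0.043] z0 [0.342 0.133 0.   ] [0.355 0.105 0.   ]
trq [ 0.316 -0.152  0.038] 0.007 z=.043: [ 0.308 -0.15   0.043] z0 [ 0.321 -0.186  0.   ] [ 0.348 -0.224  0.   ]
oil [ 0.757 -0.113  0.009] 0.0062 z=.043: [ 0.727 -0.089  0.043] z0 [ 0.758 -0.122  0.   ] [ 0.777 -0.128  0.   ]
spray [0.76  0.036 0.013] 0.006 z=.043: [0.732 0.052 0.043] z0 [0.764 0.025 0.   ] [0.784 0.018 0.   ]
```

```bash
python3 - <<'E'
from h import *
print(rel([0.48,-0.05,0.36],-90)); print(rel([0.45,-0.38,0.36],-90))
c=cam('wrist'); print(-c['R'].T@c['t'], c['R'][2])
E
```

```text
(array([-1.4324,  1.5177, -0.4448]), array([-0.    ,  0.    , -0.3826]))
(array([-0.9425,  0.5277, -0.4447]), array([-0.    ,  0.    , -0.3826]))
[ 0.17922246 -0.65473919  0.38390107] [ 0.24533044  0.09506536 -0.9647671 ]
```

```bash
python3 -m inch '-0.94 0.53 -0.44 0 0 -0.38;-0.94 0.53 -0.44 0 0 -0.38;-0.94 0.53 -0.44 0 0 -0.38;-0.94 0.53 -0.44 0 0 -0.38;-0.94 0.53 -0.44 0 0 -0.38;-0.94 0.53 -0.44 0 0 -0.38;-0.94 0.53 -0.44 0 0 -0.38;-0.94 0.53 -0.44 0 0 -0.38;-0.94 0.53 -0.44 0 0 -0.38;-0.94 0.53 -0.44 0 0 -0.38' -
python3 -m inch '0 0 0 0 0 0;0 0 0 0 0 0;0 0 0 0 0 0' -
python3 - <<'E'
from h import *
im=snapshot('wrist'); cv2.imwrite("pics/w1.png",im[:,:,::-1]); np.save('w1.npy',[camera_params('wrist')],allow_pickle=True)
for t in("chequer_tray","cradle","bush_1"): print(t,[(round(d['p'],2),np.round(d['uv'])) for d in landmark_of('wrist',t)])
print(get_obs()['tool_pos'],get_obs()['orientation'])
E
```

```text
clock: 2.33
tool_pos: [0.4517, -0.3774, 0.3609]
orientation: [-179.8, -0.1, -89.9]
force: [-0.1, -0.2, -0.2]
opening: 0.0877
gripper_force: 0.0
clock: 2.58
tool_pos: [0.4486, -0.3799, 0.3582]
orientation: [180.0, 0.0, -90.7]
force: [0.5, -0.1, 0.0]
opening: 0.0875
gripper_force: 0.0
chequer_tray [(0.65, array([276., 183.]))]
cradle []
bush_1 [(0.75, array([316., 363.])), (0.63, array([410., 336.]))]
[ 0.44852834 -0.38013879  0.35828286] [ 1.79973393e+02  9.85976152e-03 -9.05871049e+01]
```

View pics/w1.png

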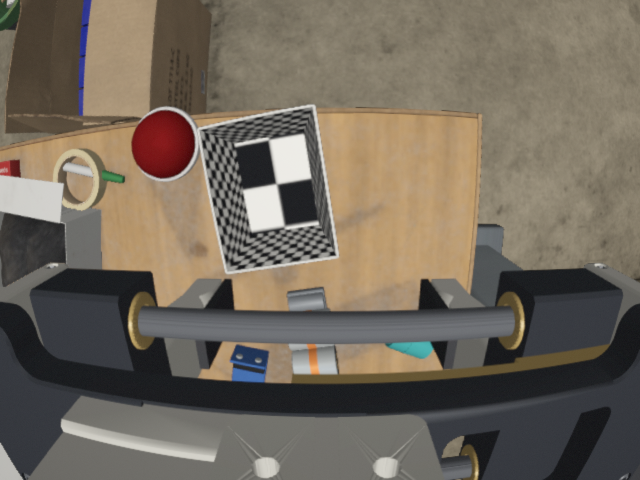

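```bash
python3 - <<'E'
from h import *
c=cam('wrist')
P=[onz(c,u,.092) for u in [(199,128),(315,106),(337,257),(227,273)]]
F=[onz(c,u,.002) for u in [(234,144),(306,134),(318,222),(248,232)]]
for Q in(P,F):
    Q=np.array(Q); print(Q.round(3).tolist(),Q.mean(0).round(4),[(np.linalg.norm(Q[i]-Q[i-1])*1e3).round() for i in range(4)])
    for a,b in((3,0),(2,1),(1,0),(2,3)):
        d=Q[b]-Q[a]; print(np.degrees(np.arctan2(d[1],d[0])).round(1))
print(rel([0.5,0.13,0.36],-90)); print(rel([0.5,0.25,0.36],-90))
E
```

```text
[[0.597, -0.473, 0.092], [0.461, -0.492, 0.092], [0.438, -0.315, 0.092], [0.574, -0.295, 0.092]] [ 0.5176 -0.3938  0.092 ] [np.float64(180.0), np.float64(137.0), np.float64(178.0), np.float64(138.0)]
-82.5
-82.4
7.8
8.3
[[0.578, -0.452, 0.002], [0.477, -0.462, 0.002], [0.462, -0.338, 0.002], [0.563, -0.325, 0.002]] [ 0.5198 -0.3944  0.002 ] [np.float64(128.0), np.float64(102.0), np.float64(125.0), np.float64(102.0)]
-83.6
-83.2
5.7
7.5
(array([-1.7021, -0.1541, -0.0055]), array([ 0.0001,  0.0001, -0.0033]))
(array([-2.1021, -0.15  , -0.0054]), array([ 0.0001,  0.0001, -0.0033]))
```

```bash
python3 -m inch '-0.85 -0.08 0 0 0 0;-0.85 -0.08 0 0 0 0;-0.85 -0.08 0 0 0 0;-0.85 -0.08 0 0 0 0;-0.85 -0.08 0 0 0 0;-0.85 -0.08 0 0 0 0;-0.85 -0.08 0 0 0 0' -
python3 -m inch '-0.85 -0.08 0 0 0 0;-0.85 -0.08 0 0 0 0;-0.85 -0.08 0 0 0 0;-0.85 -0.08 0 0 0 0;-0.85 -0.08 0 0 0 0;-0.85 -0.08 0 0 0 0;-0.85 -0.08 0 0 0 0;-0.85 -0.08 0 0 0 0;-0.85 -0.08 0 0 0 0;-0.85 -0.08 0 0 0 0' -
python3 - <<'E'
from h import *
import pickle
c=cam('wrist');im=snapshot('wrist'); cv2.imwrite("pics/w2.png",im[:,:,::-1]); pickle.dump(c,open('w2.pkl','wb'))
for t in("cradle","brake_pad","seat0","seat1","seat2","strip_a","bush_1"): print(t,[(round(d['p'],2),np.round(d['uv'])) for d in landmark_of('wrist',t)])
print(rel([0.5,0.29,0.36],-90))
E
```

```text
clock: 3.37
tool_pos: [0.4753, -0.1206, 0.3588]
orientation: [-179.9, 0.1, -90.3]
force: [0.2, -0.6, -0.1]
opening: 0.0877
gripper_force: 0.0
clock: 4.2
tool_pos: [0.5012, 0.129, 0.3586]
orientation: [180.0, -0.0, -90.5]
force: [-0.2, 0.1, -0.5]
opening: 0.0876
gripper_force: 0.0
cradle [(0.88, array([258.,  90.])), (0.52, array([252.,  89.])), (0.52, array([151.,  37.]))]
brake_pad [(0.85, array([256.,  86.])), (0.22, array([352.,   2.]))]
seat0 [(0.89, array([256.,  38.])), (0.76, array([241., 126.])), (0.3, array([255.,  87.]))]
seat1 [(0.89, array([256.,  38.])), (0.76, array([241., 126.])), (0.3, array([255.,  87.]))]
seat2 [(0.89, array([256.,  38.])), (0.76, array([241., 126.])), (0.3, array([255.,  87.]))]
strip_a [(0.64, array([346.,  12.]))]
bush_1 [(0.84, array([352.,   0.])), (0.83, array([448., 205.])), (0.77, array([353.,  44.])), (0.76, array([351., 250.])), (0.71, array([354., 204.])), (0.6, array([356., 159.]))]
(array([-0.535 ,  0.0089, -0.0042]), array([-0.0001,  0.    , -0.0029]))
```

View pics/w2.png

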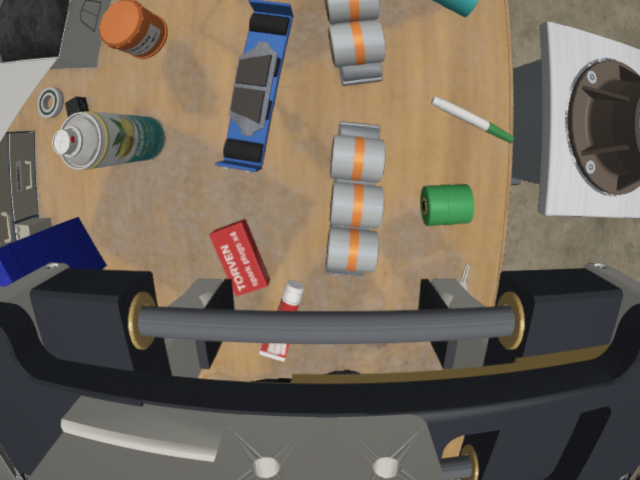

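```bash
python3 -m inch '0.5 0 0 0 0 0;0.5 0 0 0 0 0;0.5 0 0 0 0 0;0.5 0 0 0 0 0;0.5 0 0 0 0 0;0.5 0 0 0 0 0;0.5 0 0 0 0 0;0.5 0 0 0 0 0' -
python3 - <<'E'
from h import *
import pickle
c=cam('wrist');im=snapshot('wrist'); cv2.imwrite("pics/w3.png",im[:,:,::-1]); pickle.dump(c,open('w3.pkl','wb'))
d=pickle.load(open('w2.pkl','rb'))
for t in("cradle","brake_pad","seat0","strip_a","bush_1"):
    for r in landmark_of('wrist',t): print(t,round(r['p'],2),np.round(r['uv']),onz(c,r['uv'],.043).round(4),onz(c,r['uv'],.0).round(4))
print('w2')
for u in [(352,0),(353,44),(351,250),(354,204),(356,159)]: print(onz(d,u,.043).round(4))
for u in [(258,90),(256,86)]: print(onz(d,u,.028).round(4))
E
```

```text
clock: 5.27
tool_pos: [0.5001, -0.0194, 0.3585]
orientation: [180.0, 0.0, -90.4]
force: [0.2, -0.3, 0.7]
opening: 0.0876
gripper_force: 0.0
brake_pad 0.72 [256. 196.] [ 0.5927 -0.0226  0.043 ] [ 0.601  -0.0165  0.    ]
brake_pad 0.22 [243. 222.] [0.6115 0.0122 0.043 ] [0.6215 0.0215 0.    ]
seat0 0.61 [259. 150.] [ 0.5861 -0.0809  0.043 ] [ 0.5939 -0.0801  0.    ]
seat0 0.61 [244. 240.] [0.612  0.0375 0.043 ] [0.622 0.049 0.   ]
seat0 0.5 [148. 130.] [ 0.7423 -0.1186  0.043 ] [ 0.7642 -0.1213  0.    ]
bush_1 0.95 [356. 110.] [ 0.4639 -0.1313  0.043 ] [ 0.4605 -0.1351  0.    ]
bush_1 0.93 [458.  89.] [ 0.3285 -0.1655  0.043 ] [ 0.3128 -0.1724  0.    ]
bush_1 0.91 [352. 308.] [0.4659 0.1368 0.043 ] [0.4627 0.1574 0.    ]
bush_1 0.86 [350. 346.] [0.4673 0.1998 0.043 ] [0.4643 0.2261 0.    ]
bush_1 0.8 [353. 271.] [0.4663 0.0812 0.043 ] [0.4631 0.0967 0.    ]
bush_1 0.75 [347.  64.] [ 0.4739 -0.1913  0.043 ] [ 0.4714 -0.2006  0.    ]
bush_1 0.64 [356. 158.] [ 0.4632 -0.0692  0.043 ] [ 0.4597 -0.0673  0.    ]
w2
[ 0.4673 -0.1319  0.043 ]
[ 0.4671 -0.0695  0.043 ]
[0.4704 0.2001 0.043 ]
[0.4669 0.1382 0.043 ]
[0.4645 0.0801 0.043 ]
[ 0.5903 -0.0134  0.028 ]
[ 0.5929 -0.019   0.028 ]
```

View pics/w3.png

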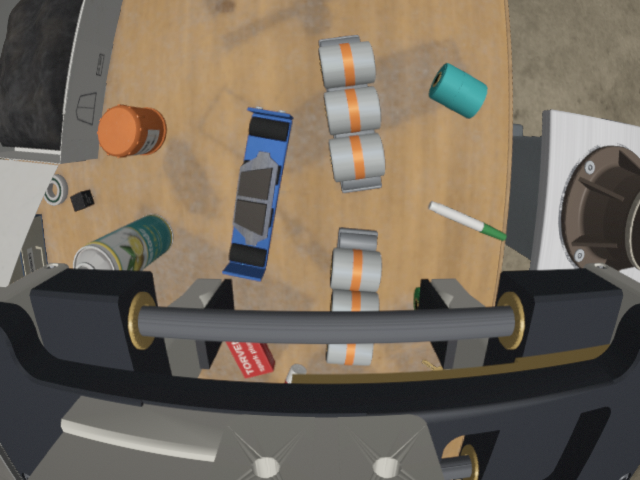

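```bash
python3 - <<'E'
from h import *
import pickle
c=pickle.load(open('w3.pkl','rb')); im=cv2.imread('pics/w3.png')
hsv=cv2.cvtColor(im,cv2.COLOR_BGR2HSV)
m=cv2.inRange(hsv,(100,120,60),(125,255,255)); m[:, :215]=0; m[:,300:]=0; m[:100]=0;m[290:]=0
# union of blue with ridges: hull compare with model hull
H=cv2.convexHull(np.argwhere(m)[:,::-1].astype(np.int32))[:,0]
pts=[(x,y,z) for x in(-.028,.028) for y,z in((-.112,0),(.112,0),(-.112,.05),(.112,.05))]
ang=np.radians(np.arange(0,360,5)); D=np.c_[np.cos(ang),np.sin(ang)]
sup=(H@D.T).max(0)
def mod(p):
    R=Ro.from_euler('z',p[2]).as_matrix(); return np.array([proj(c,R@np.array(q)+[p[0],p[1],0]) for q in pts])
r=least_squares(lambda p:(mod(p)@D.T).max(0)-sup,[.59,-.015,-.2],loss='soft_l1')
print(r.x,np.degrees(r.x[2]),np.abs(r.fun).max(),np.sqrt((r.fun**2).mean()))
ov=cv2.resize(im[80:310,200:400],None,fx=3,fy=3)
for q in mod(r.x): cv2.circle(ov,tuple(int(v) for v in (q-[200,80]+.5)*3),3,(0,255,255),-1)
R=Ro.from_euler('z',r.x[2]).as_matrix()
for y in(-.06,0,.06): print(R@[0,y,0]+[r.x[0],r.x[1],0])
for q in [(-.025,-.064,.028),(.025,-.064,.028),(-.025,.064,.028),(.025,.064,.028)]:
    cv2.circle(ov,tuple(int(v) for v in (proj(c,R@np.array(q)+[r.x[0],r.x[1],0])-[200,80]+.5)*3),3,(0,0,255),-1)
cv2.imwrite('pics/ov1.png',ov[:, :600])
E
```

```text
[ 0.59627713 -0.0217583  -0.20927886] -11.990795508929214 2.5490754308766554 1.8319945469187908
[ 0.58381185 -0.08044916  0.        ]
[ 0.59627713 -0.0217583   0.        ]
[0.6087424  0.03693256 0.        ]
```

View pics/ov1.png

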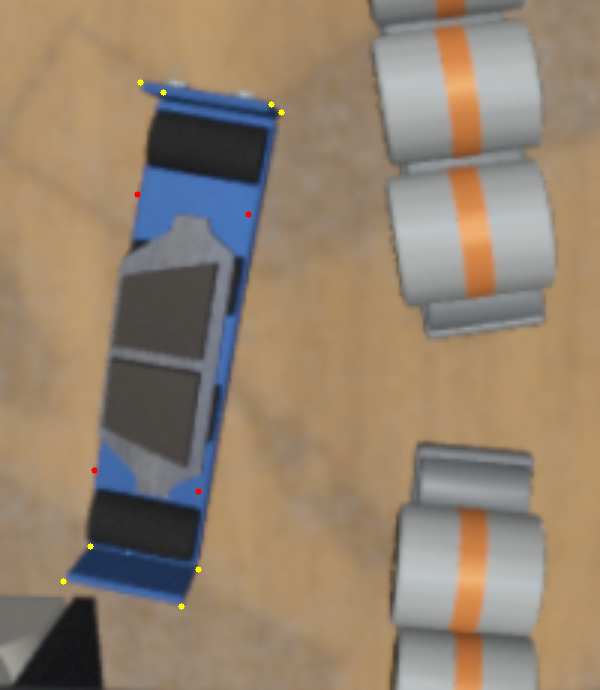

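```bash
python3 - <<'E'
from h import *
import pickle
c=pickle.load(open('w3.pkl','rb')); im=cv2.imread('pics/w3.png')
hsv=cv2.cvtColor(im,cv2.COLOR_BGR2HSV)
m=cv2.inRange(hsv,(100,120,40),(125,255,255)); m[:, :215]=0; m[:,300:]=0; m[:100]=0;m[290:]=0
H=cv2.convexHull(np.argwhere(m)[:,::-1].astype(np.int32))[:,0]
ang=np.radians(np.arange(0,360,5)); D=np.c_[np.cos(ang),np.sin(ang)]
sup=(H@D.T).max(0)
def mod(p):
    R=Ro.from_euler('z',p[2]).as_matrix(); l=p[3]; w=.028
    return np.array([proj(c,R@np.array(q)+[p[0],p[1],0]) for q in [(x,y,z) for x in(-w,w) for y,z in((-l,0),(l,0),(-l,.05),(l,.05))]])
for b in(range(72),):
    r=least_squares(lambda p:(mod(p)@D.T).max(0)-sup,[.59,-.015,-.2,.112],loss='soft_l1',x_scale=[.01,.01,.1,.01])
    print(r.x,np.degrees(r.x[2]),np.abs(r.fun).max(),np.sqrt((r.fun**2).mean()))
print(rel([.5955,-.018,.13],-102))
E
```

```text
[ 0.5957856  -0.02241368 -0.20388457  0.10908193] -11.681725419606451 2.120127745117884 1.0512323263451973
(array([-0.0073, -0.3183,  0.7617]), array([ 0.    , -0.    ,  0.0644]))
```

```bash
python3 -m inch '0 -0.32 0.76 0 0 0.064;0 -0.32 0.76 0 0 0.064;0 -0.32 0.76 0 0 0.064;0 -0.32 0.76 0 0 0.064;0 -0.32 0.76 0 0 0.064;0 -0.32 0.76 0 0 0.064;0 -0.32 0.76 0 0 0.064;0 -0.32 0.76 0 0 0.064;0 -0.32 0.76 0 0 0.064;0 -0.32 0.76 0 0 0.064' -
python3 - <<'E'
from h import *
c=cam('wrist');im=snapshot('wrist'); cv2.imwrite("pics/w4.png",im[:,:,::-1])
print(rel([.5955,-.018,.031],-101.8))
E
```

```text
clock: 6.4
tool_pos: [0.5969, -0.0205, 0.1328]
orientation: [-179.8, 0.1, -102.0]
force: [-0.4, -0.5, 0.0]
opening: 0.0874
gripper_force: 0.0
(array([-0.0065,  0.0074,  0.3403]), array([-0.0012,  0.0005, -0.0009]))
```

View pics/w4.png

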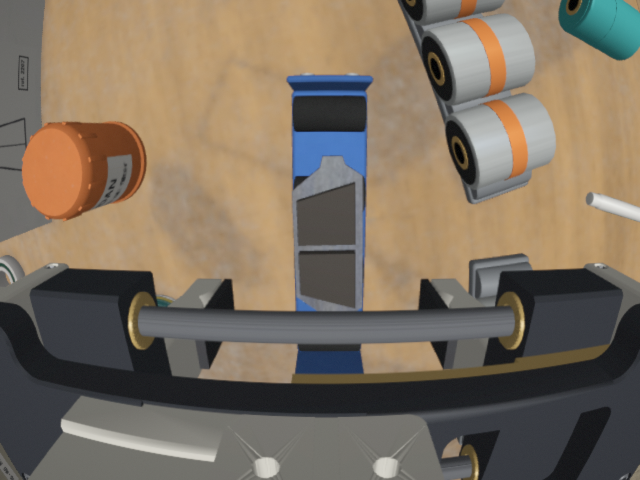

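```bash
python3 -m inch '0 0 0.34 0 0 0;0 0 0.34 0 0 0;0 0 0.34 0 0 0;0 0 0.34 0 0 0' -
python3 -m inch '0 0 0 0 0 0;0 0 0 0 0 0;0 0 0 0 0 0;0 0 0 0 0 0;0 0 0 0 0 0;0 0 0 0 0 0;0 0 0 0 0 0' 0.3
python3 -m inch '0 0 -0.6 0 0 0;0 0 -0.6 0 0 0;0 0 -0.6 0 0 0;0 0 -0.6 0 0 0;0 0 -0.6 0 0 0' -
python3 - <<'E'
from h import *
print(rel([.518,-.394,.2],-82.4))
E
```

```text
clock: 6.78
tool_pos: [0.5935, -0.0211, 0.0261]
orientation: [179.8, -0.1, -102.0]
force: [-0.4, 0.3, 0.1]
opening: 0.0878
gripper_force: 0.0
clock: 7.37
tool_pos: [0.5962, -0.0208, 0.0293]
orientation: [-180.0, 0.0, -102.0]
force: [-1.6, 1.8, 5.9]
opening: 0.0494
gripper_force: 30.0
clock: 7.78
tool_pos: [0.5984, -0.0208, 0.2154]
orientation: [-179.5, 0.1, -101.9]
force: [1.2, -0.6, -2.1]
opening: 0.049
gripper_force: 30.0
(array([1.2726, 0.0052, 0.0484]), array([-0.0027,  0.0003, -0.1086]))
```

```bash
python3 - <<'E'
from h import *
import pickle
c=pickle.load(open('w3.pkl','rb'))
a,b=onz(c,(251.7,245),.034),onz(c,(262.3,151.7),.034); print(a,b,np.linalg.norm(a-b),(a+b)/2)
m=(a+b)/2; d=m-[.5962,-.0208,.034]; u=np.array([np.sin(np.radians(11.8)),np.cos(np.radians(11.8)),0]); print('along y',d@u)
E
python3 -m inch '0.64 0 0 0 0 -0.054;0.64 0 0 0 0 -0.054;0.64 0 0 0 0 -0.054;0.64 0 0 0 0 -0.054;0.64 0 0 0 0 -0.054;0.64 0 0 0 0 -0.054' -
python3 - <<'E'
from h import *
print(rel([.518,-.394,.2],-82.4))
E
```

```text
[0.60380794 0.04647642 0.034     ] [ 0.58396296 -0.07906204  0.034     ] 0.1270973164129118 [ 0.59388545 -0.01629281  0.034     ]
along y 0.0039386271347235735
clock: 8.28
tool_pos: [0.554, -0.2127, 0.2079]
orientation: [179.9, -0.0, -92.5]
force: [0.3, 1.0, -2.2]
opening: 0.0492
gripper_force: 30.0
(array([0.6088, 0.0934, 0.0267]), array([ 0.0007, -0.0001, -0.0561]))
```

```bash

python3 -m inch '0.622 0.093 0.02 0 0 -0.056;0.622 0.093 0.02 0 0 -0.056;0.622 0.093 0.02 0 0 -0.056;0.622 0.093 0.02 0 0 -0.056;0.622 0.093 0.02 0 0 -0.056;0.622 0.093 0.02 0 0 -0.056;0.622 0.093 0.02 0 0 -0.056;0.622 0.093 0.02 0 0 -0.056' -
python3 - <<'E'
from h import *
print(rel([.5185,-.398,.031],-82.4))
E
```

```text
clock: 8.95
tool_pos: [0.5205, -0.3935, 0.2018]
orientation: [179.9, 0.1, -82.2]
force: [0.2, -0.1, -3.4]
opening: 0.0492
gripper_force: 30.0
(array([0.0144, 0.008 , 0.5693]), array([0.0003, 0.0003, 0.0009]))
```

```bash

python3 -m inch '0.01 0.008 0.3 0 0 0;0.01 0.008 0.3 0 0 0;0.01 0.008 0.4 0 0 0;0.01 0.008 0.45 0 0 0;0.01 0.008 0.5 0 0 0;0.01 0.008 0.55 0 0 0;0.01 0.008 0.565 0 0 0;0.01 0.008 0.565 0 0 0;0.01 0.008 0.565 0 0 0' -
python3 -m inch '0 0 0 0 0 0;0 0 0 0 0 0;0 0 0 0 0 0;0 0 0 0 0 0' -0.3
python3 -m inch '0 0 -0.6 0 0 0;0 0 -0.6 0 0 0;0 0 -0.6 0 0 0;-0.4 0 -0.6 0 0 0;-0.4 0 -0.8 0 0 0;-0.4 0 -0.8 0 0 0;-0.4 0 -0.8 0 0 0;-0.4 0 -0.8 0 0 0;-0.4 0 -0.8 0 0 0;-0.4 0 -0.8 0 0 0' -
python3 - <<'E'
from h import *
im=snapshot('wrist'); cv2.imwrite("pics/w5.png",im[:,:,::-1])
import pickle; pickle.dump(cam('wrist'),open('w5.pkl','wb'))
E
```

```text
clock: 9.7
tool_pos: [0.5196, -0.3967, 0.0337]
orientation: [-180.0, -0.0, -82.1]
force: [-0.4, -0.3, -2.7]
opening: 0.049
gripper_force: 30.0
clock: 10.03
tool_pos: [0.5195, -0.3976, 0.0342]
orientation: [-179.9, -0.1, -82.2]
force: [-0.4, -0.2, -0.6]
opening: 0.057
gripper_force: 0.0
clock: 10.87
tool_pos: [0.5026, -0.2781, 0.2738]
orientation: [-179.9, -0.0, -82.2]
force: [-0.8, -0.3, -1.0]
opening: 0.057
gripper_force: 0.0
```

View pics/w5.png

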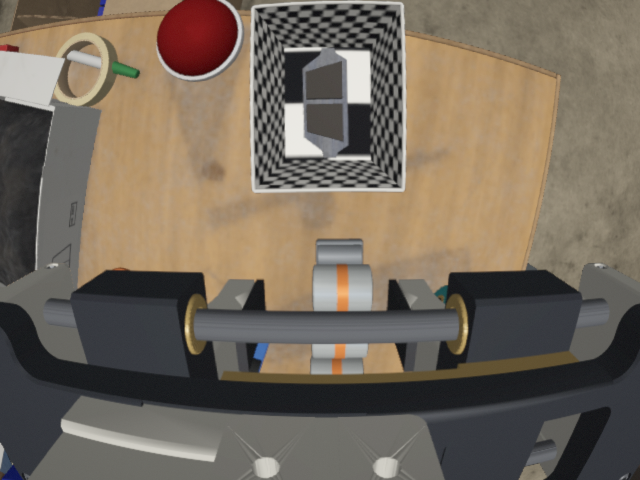

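```bash

python3 -m inch '-0.9 -0.12 -0.28 0 0 -0.04;-0.9 -0.12 -0.28 0 0 -0.04;-0.9 -0.12 -0.28 0 0 -0.04;-0.9 -0.12 -0.28 0 0 -0.04;-0.9 -0.12 -0.28 0 0 -0.04;-0.9 -0.12 -0.28 0 0 -0.04;-0.9 -0.12 -0.28 0 0 -0.04;-0.9 -0.12 -0.28 0 0 -0.04' -1
python3 - <<'E'
from h import *
print(rel([.52,.40,.36],-90))
E
```

```text
clock: 11.58
tool_pos: [0.5024, -0.0022, 0.3578]
orientation: [-179.9, 0.0, -74.8]
force: [1.0, 0.0, 1.1]
opening: 0.0877
gripper_force: 0.0
(array([-1.2786, -0.4075, -0.0066]), array([-0.0003,  0.0001,  0.0843]))
```

```bash

python3 -m inch '-0.96 -0.31 0 0 0 0.084;-0.96 -0.31 0 0 0 0.084;-0.96 -0.31 0 0 0 0.084;-0.96 -0.31 0 0 0 0.084;-0.96 -0.31 0 0 0 0.084;-0.96 -0.31 0 0 0 0.084;-0.96 -0.31 0 0 0 0.084;-0.96 -0.31 0 0 0 0.084' -
python3 -m inch '-0.33 0 0 0 0 0;-0.33 0 0 0 0 0;-0.33 0 0 0 0 0;-0.33 0 0 0 0 0;-0.33 0 0 0 0 0' -
python3 - <<'E'
from h import *
c=cam('wrist'); im=snapshot('wrist'); cv2.imwrite("pics/w6.png",im[:,:,::-1])
import pickle; pickle.dump(c,open('w6.pkl','wb'))
ov=im[:,:,::-1].copy()
for t,h in(("plug_box",.028),("glue_tube",.015)):
    for r in cut_out('wrist',t):
        m=r['pixels'].astype(np.uint8)
        cs=max(cv2.findContours(m,0,1)[0],key=cv2.contourArea)
        W=np.array([onz(c,u,h)[:2] for u in cs[:,0].astype(float)],np.float32)
        print(t,round(r['p'],2),r['rect'],cv2.minAreaRect(W*1000)); cv2.drawContours(ov,[cs],-1,(255,255,0),1)
    print([ (round(r['p'],2),r['uv'],onz(c,r['uv'],0)) for r in landmark_of('wrist',t)])
print(get_obs()['tool_pos'],get_obs()['orientation'])
cv2.imwrite("pics/w6o.png",ov)
E
```

```text
clock: 12.25
tool_pos: [0.517, 0.2995, 0.3542]
orientation: [179.8, -0.1, -90.1]
force: [0.5, -0.2, -1.3]
opening: 0.0876
gripper_force: 0.0
clock: 12.67
tool_pos: [0.5173, 0.3953, 0.3546]
orientation: [179.9, -0.2, -90.1]
force: [-0.3, -1.0, 0.7]
opening: 0.0876
gripper_force: 0.0
plug_box 0.96 [213.5, 31.2, 61.3, 78.2] ((626.1283569335938, 221.2333984375), (54.050254821777344, 102.71061706542969), 18.74322509765625)
plug_box 0.43 [258.0, 93.7, 54.1, 103.8] ((569.968994140625, 325.0763244628906), (138.81068420410156, 40.6895637512207), 73.03825378417969)
[(0.56, [245.5, 68.6], array([0.62872767, 0.21718728, 0.        ]))]
glue_tube 0.88 [255.9, 92.1, 55.5, 107.0] ((568.6743774414062, 327.18707275390625), (146.6637420654297, 42.44499969482422), 69.06492614746094)
[(0.64, [289.4, 142.2], array([0.56803956, 0.32340628, 0.        ]))]
[0.51734797 0.39400839 0.35741592] [-1.79985270e+02  1.81554872e-02 -9.01897088e+01]
```

View pics/w6o.png

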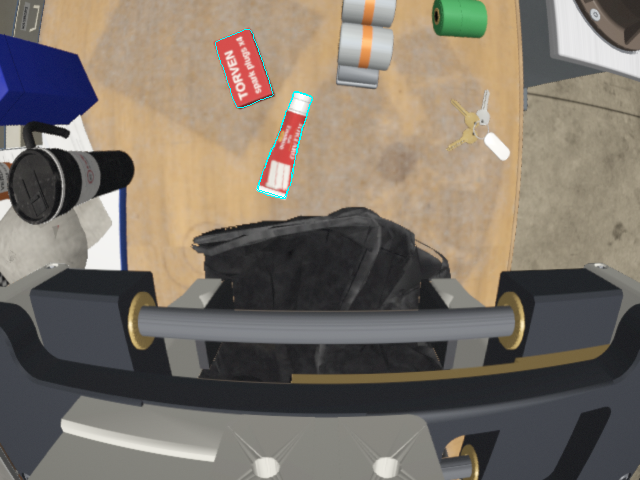

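```bash
python3 - <<'E'
from h import *
print(rel([.626,.2212,.10],-71.3))
E
```

```text
(array([ 0.5751, -0.3639,  0.858 ]), array([-1.000e-04,  1.000e-04, -1.049e-01]))
```

```bash

python3 -m inch '0.575 -0.364 0.858 0 0 -0.105;0.575 -0.364 0.858 0 0 -0.105;0.575 -0.364 0.858 0 0 -0.105;0.575 -0.364 0.858 0 0 -0.105;0.575 -0.364 0.858 0 0 -0.105;0.575 -0.364 0.858 0 0 -0.105;0.575 -0.364 0.858 0 0 -0.105;0.575 -0.364 0.858 0 0 -0.105;0.575 -0.364 0.858 0 0 -0.105;0.575 -0.364 0.858 0 0 -0.105' -
python3 - <<'E'
from h import *
c=cam('wrist');snapshot('wrist')
for r in cut_out('wrist','plug_box'):
        m=r['pixels'].astype(np.uint8)
        cs=max(cv2.findContours(m,0,1)[0],key=cv2.contourArea)
        W=np.array([onz(c,u,.028)[:2] for u in cs[:,0].astype(float)],np.float32)
        print(round(r['p'],2),r['rect'],cv2.minAreaRect(W*1000))
print(rel([.626,.2212,.0115],-71.3))
E
```

```text
clock: 13.75
tool_pos: [0.6254, 0.2199, 0.098]
orientation: [179.8, -0.1, -71.4]
force: [-0.5, 0.5, 1.0]
opening: 0.0879
gripper_force: 0.0
0.94 [282.4, 167.6, 86.5, 145.0] ((629.875, 213.68234252929688), (53.02007293701172, 94.69681549072266), 18.712928771972656)
(array([0.0037, 0.0041, 0.2986]), array([-0.0007,  0.    ,  0.0004]))
```

```bash

python3 -m inch '0 0 0.15 0 0 0;0 0 0.29 0 0 0;0 0 0.29 0 0 0;0 0 0.29 0 0 0' -
python3 -m inch '0 0 0 0 0 0;0 0 0 0 0 0;0 0 0 0 0 0;0 0 0 0 0 0;0 0 0 0 0 0;0 0 0 0 0 0;0 0 0 0 0 0' 0.3
python3 -m inch '0 0 -0.83 0 0 0;0 0 -0.83 0 0 0;0 0 -0.83 0 0 0;0 0 -0.83 0 0 0;0 0 -0.83 0 0 0;0 0 -0.83 0 0 0;0 0 -0.83 0 0 0' -
python3 - <<'E'
from h import *
print(rel([.5,-.05,.26],-82.4))
E
```

```text
clock: 14.18
tool_pos: [0.6247, 0.2226, 0.0121]
orientation: [179.8, -0.1, -71.1]
force: [0.0, 0.3, 0.7]
opening: 0.0873
gripper_force: 0.0
clock: 14.77
tool_pos: [0.6259, 0.2226, 0.0134]
orientation: [-180.0, 0.0, -71.2]
force: [-2.1, -0.4, 5.6]
opening: 0.0517
gripper_force: 30.0
clock: 15.35
tool_pos: [0.6293, 0.2234, 0.2718]
orientation: [-179.2, 0.1, -71.2]
force: [1.9, 0.4, 1.5]
opening: 0.0518
gripper_force: 30.0
(array([0.7236, 0.7025, 0.029 ]), array([-0.0043,  0.0007,  0.0624]))
```

```bash

python3 -m inch '0.72 0.7 0.03 0 0 0.062;0.72 0.7 0.03 0 0 0.062;0.72 0.7 0.03 0 0 0.062;0.72 0.7 0.03 0 0 0.062;0.72 0.7 0.03 0 0 0.062;0.72 0.7 0.03 0 0 0.062;0.72 0.7 0.03 0 0 0.062;0.72 0.7 0.03 0 0 0.062;0.72 0.7 0.03 0 0 0.062;0.72 0.7 0.03 0 0 0.062' -
python3 - <<'E'
from h import *
print(rel([.5185,-.394,.2],-82.4))
E
```

```text
clock: 16.18
tool_pos: [0.4962, -0.0502, 0.2526]
orientation: [-180.0, 0.0, -82.5]
force: [0.8, -0.0, -1.7]
opening: 0.0516
gripper_force: 30.0
(array([1.1459, 0.0764, 0.1748]), array([-0.0001,  0.0001, -0.0004]))
```

```bash

python3 -m inch '0.9 0.06 0.05 0 0 0;0.9 0.06 0.05 0 0 0;0.9 0.06 0.05 0 0 0;0.9 0.06 0.05 0 0 0;0.9 0.06 0.05 0 0 0;0.9 0.06 0.05 0 0 0;0.9 0.06 0.05 0 0 0;0.9 0.06 0.05 0 0 0' -
python3 - <<'E'
from h import *
import pickle
c=pickle.load(open('w5.pkl','rb'))
Q=np.array([onz(c,u,.092) for u in [(251,4),(404,2),(404,190),(252,190)]]);print(Q.round(3).tolist(),Q.mean(0))
print(onz(c,(326,102),.018),onz(c,(330,47),.008),onz(c,(327,157),.008))
print(rel([.5185,-.394,.2],-82.4))
E
```

```text
clock: 16.85
tool_pos: [0.5152, -0.3227, 0.2355]
orientation: [179.8, 0.0, -82.5]
force: [0.6, 0.0, -1.8]
opening: 0.0516
gripper_force: 30.0
[[0.6, -0.472, 0.092], [0.461, -0.494, 0.092], [0.436, -0.315, 0.092], [0.576, -0.296, 0.092]] [ 0.51816223 -0.39430574  0.092     ]
[ 0.51956927 -0.39224669  0.018     ] [ 0.52405878 -0.45802955  0.008     ] [ 0.51008889 -0.3314143   0.008     ]
(array([0.2372, 0.0196, 0.1184]), array([ 0.0008,  0.0001, -0.0007]))
```

```bash

python3 -m inch '0.237 0.02 0.12 0 0 0;0.237 0.02 0.12 0 0 0;0.237 0.02 0.3 0 0 0;0.237 0.02 0.4 0 0 0;0.237 0.02 0.5 0 0 0;0.237 0.02 0.6 0 0 0;0.237 0.02 0.64 0 0 0;0.237 0.02 0.67 0 0 0;0.237 0.02 0.67 0 0 0;0.237 0.02 0.67 0 0 0' -
python3 -m inch '0 0 0 0 0 0;0 0 0 0 0 0;0 0 0 0 0 0;0 0 0 0 0 0' -0.38
python3 -m inch '0 0 -0.4 0 0 0;0 0 -0.4 0 0 0;0 0 -0.4 0 0 0;-0.3 0 -0.6 0 0 0;-0.5 -0.1 -0.9 0 0 0;-0.9 -0.2 -0.9 0 0 0;-0.9 -0.2 -0.9 0 0 0;-0.9 -0.2 -0.9 0 0 0;-0.9 -0.2 -0.9 0 0 0;-0.9 -0.2 -0.9 0 0 0' -
python3 - <<'E'
from h import *
print(rel([.5,.1,.3],-111))
E
```

```text
clock: 17.68
tool_pos: [0.5193, -0.3909, 0.0377]
orientation: [-179.9, -0.1, -82.3]
force: [-0.0, 0.9, -1.4]
opening: 0.0517
gripper_force: 30.0
clock: 18.02
tool_pos: [0.5188, -0.3912, 0.0381]
orientation: [-179.9, -0.1, -82.4]
force: [0.1, -1.0, -0.3]
opening: 0.0605
gripper_force: 0.0
clock: 18.85
tool_pos: [0.5385, -0.1379, 0.2975]
orientation: [-179.9, -0.0, -82.4]
force: [1.4, 0.6, -0.1]
opening: 0.0602
gripper_force: 0.0
(array([-0.8029,  0.0223, -0.0084]), array([-6.00e-04,  1.00e-04,  1.59e-01]))
```

Now the tube.

```bash

python3 -m inch '-0.9 0.02 0 0 0 0.159;-0.9 0.02 0 0 0 0.159;-0.9 0.02 0 0 0 0.159;-0.9 0.02 0 0 0 0.159;-0.9 0.02 0 0 0 0.159;-0.9 0.02 0 0 0 0.159;-0.9 0.02 0 0 0 0.159;-0.9 0.02 0 0 0 0.159' -1
python3 - <<'E'
from h import *
print(rel([.5687,.3272,.14],-111))
E
```

```text
clock: 19.52
tool_pos: [0.4963, 0.1325, 0.2964]
orientation: [-180.0, 0.1, -110.7]
force: [-0.1, -0.3, 0.0]
opening: 0.0877
gripper_force: 0.0
(array([-0.6911,  0.0045,  0.5229]), array([-0.0002,  0.0008,  0.0014]))
```

```bash

python3 -m inch '-0.69 0 0.5 0 0 0;-0.69 0 0.5 0 0 0;-0.69 0 0.5 0 0 0;-0.69 0 0.5 0 0 0;-0.69 0 0.5 0 0 0;-0.69 0 0.5 0 0 0;-0.69 0 0.5 0 0 0;-0.69 0 0.5 0 0 0' -
python3 - <<'E'
from h import *
c=cam('wrist');snapshot('wrist')
for r in cut_out('wrist','glue_tube'):
        m=r['pixels'].astype(np.uint8)
        cs=max(cv2.findContours(m,0,1)[0],key=cv2.contourArea)
        W=np.array([onz(c,u,.015)[:2] for u in cs[:,0].astype(float)],np.float32)
        print(round(r['p'],2),r['rect'],cv2.minAreaRect(W*1000))
print(rel([.5687,.3272,.011],-111))
E
```

```text
clock: 20.18
tool_pos: [0.5707, 0.3214, 0.1428]
orientation: [179.9, -0.2, -110.9]
force: [0.3, -0.3, 0.3]
opening: 0.0879
gripper_force: 0.0
0.81 [303.5, 145.3, 50.4, 167.0] ((567.35302734375, 323.5057373046875), (136.20852661132812, 43.18204116821289), 67.97685241699219)
0.15 [336.4, 0.0, 101.4, 106.1] ((475.852783203125, 222.47244262695312), (50.69607162475586, 59.94794845581055), 83.42023468017578)
(array([-0.0186,  0.0164,  0.4505]), array([-0.0001, -0.    ,  0.0002]))
```

```bash

python3 -m inch '-0.019 0.014 0.2 0 0 0;-0.019 0.014 0.45 0 0 0;-0.019 0.014 0.45 0 0 0;-0.019 0.014 0.45 0 0 0;-0.019 0.014 0.45 0 0 0' -
python3 -m inch '0 0 0 0 0 0;0 0 0 0 0 0;0 0 0 0 0 0;0 0 0 0 0 0;0 0 0 0 0 0;0 0 0 0 0 0;0 0 0 0 0 0;0 0 0 0 0 0' 0.6
python3 -m inch '0 0 -0.83 0 0 0;0 0 -0.83 0 0 0;0 0 -0.83 0 0 0;0 0 -0.83 0 0 0;0 0 -0.83 0 0 0;0 0 -0.83 0 0 0;0 0 -0.83 0 0 0' -
python3 - <<'E'
from h import *
print(rel([.5,-.0,.27],-82.4))
E
```

```text
clock: 20.7
tool_pos: [0.5682, 0.3253, 0.0093]
orientation: [179.9, -0.2, -111.0]
force: [0.0, 0.3, 0.8]
opening: 0.0879
gripper_force: 0.0
clock: 21.37
tool_pos: [0.5694, 0.3275, 0.0108]
orientation: [-180.0, 0.0, -111.0]
force: [-0.2, -0.0, -1.3]
opening: 0.0396
gripper_force: 0.0
clock: 21.95
tool_pos: [0.5726, 0.3291, 0.2701]
orientation: [-179.5, 0.6, -110.9]
force: [1.0, 0.5, 1.6]
opening: 0.0174
gripper_force: 0.0
(array([ 1.1109, -0.1658, -0.0109]), array([-0.0035,  0.0028, -0.1585]))
```

```bash

python3 -m inch '-0.1 0 0.45 0 0 0;-0.1 0 0.45 0 0 0;-0.1 0 0.45 0 0 0;-0.1 0 0.45 0 0 0;-0.1 0 0.45 0 0 0;-0.1 0 0.45 0 0 0;-0.1 0 0.45 0 0 0' -0.8
python3 - <<'E'
from h import *
c=cam('wrist');im=snapshot('wrist'); cv2.imwrite("pics/w7.png",im[:,:,::-1])
for r in cut_out('wrist','glue_tube'):
        m=r['pixels'].astype(np.uint8)
        cs=max(cv2.findContours(m,0,1)[0],key=cv2.contourArea)
        W=np.array([onz(c,u,.015)[:2] for u in cs[:,0].astype(float)],np.float32)
        print(round(r['p'],2),r['rect'],cv2.minAreaRect(W*1000))
print(rel([.5687,.3272,.009],-111),get_obs()['opening'])
E
```

```text
clock: 22.53
tool_pos: [0.5814, 0.3561, 0.1274]
orientation: [-179.9, 0.2, -111.0]
force: [0.6, -0.0, 0.5]
opening: 0.0588
gripper_force: 0.0
0.63 [301.4, 98.9, 56.7, 181.8] ((570.0740356445312, 324.3413391113281), (140.54661560058594, 41.44975280761719), 70.48082733154297)
(array([0.1065, 0.0053, 0.3953]), array([-0.0006,  0.0012,  0.0001])) 0.06648877894548531
```

View pics/w7.png

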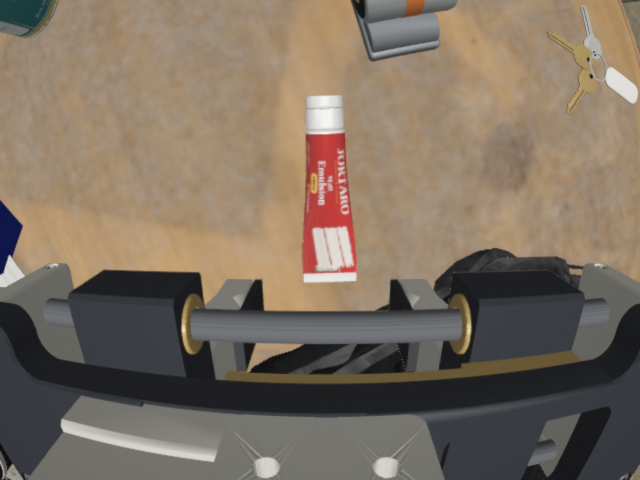

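```bash
python3 - <<'E'
from h import *
c=cam('wrist')
for v in((324,98),(330,282),(329,180)): print(onz(c,v,.012))
p=onz(c,(329,180),.012); print(rel([p[0],p[1],.006],-111))
E
```

```text
[0.54776323 0.25994511 0.012     ]
[0.59377105 0.39276576 0.012     ]
[0.56599778 0.31767628 0.012     ]
(array([0.1394, 0.0023, 0.4051]), array([-0.0006,  0.0012,  0.0001]))
```

```bash

python3 -m inch '0.12 0.003 0 0 0 0;0.12 0.003 0.2 0 0 0;0.12 0.003 0.405 0 0 0;0.12 0.003 0.405 0 0 0;0.12 0.003 0.405 0 0 0;0.12 0.003 0.405 0 0 0' -
python3 -m inch '0 0 0 0 0 0;0 0 0 0 0 0;0 0 0 0 0 0;0 0 0 0 0 0;0 0 0 0 0 0;0 0 0 0 0 0;0 0 0 0 0 0;0 0 0 0 0 0;0 0 0 0 0 0;0 0 0 0 0 0' 0.6
python3 -m inch '0 0 0 0 0 0;0 0 0 0 0 0' 0.6
E=
```

```text
clock: 23.13
tool_pos: [0.5671, 0.3226, 0.004]
orientation: [-180.0, 0.1, -111.0]
force: [0.1, -0.2, -0.1]
opening: 0.079
gripper_force: 0.0
clock: 23.97
tool_pos: [0.5665, 0.3221, 0.0033]
orientation: [-180.0, 0.0, -111.0]
force: [0.1, 0.0, 1.1]
opening: 0.0335
gripper_force: 29.9
clock: 24.13
tool_pos: [0.5665, 0.3221, 0.0033]
orientation: [-180.0, 0.0, -111.0]
force: [1.3, -0.6, 1.1]
opening: 0.0335
gripper_force: 29.9
```

```bash

python3 -m inch '0 0 -0.83 0 0 0;0 0 -0.83 0 0 0;0 0 -0.83 0 0 0;0.2 0 -0.83 0 0 0;0.5 0 -0.83 0 0 0;0.9 -0.14 -0.83 0 0 -0.159;0.9 -0.14 -0.83 0 0 -0.159;0.9 -0.14 -0.83 0 0 -0.159;0.9 -0.14 -0.83 0 0 -0.159' -
python3 -m inch '0.5 0 0 0 0 0;0.5 0 0 0 0 0;0.5 0 0 0 0 0;0.5 0 0 0 0 0;0.5 0 0 0 0 0' -
python3 - <<'E'
from h import *
print(rel([.519,-.399,.24],-82.4),get_obs()['opening'])
E
```

```text
clock: 24.88
tool_pos: [0.5184, 0.1134, 0.2351]
orientation: [180.0, 0.0, -82.0]
force: [1.1, -0.1, -0.4]
opening: 0.0333
gripper_force: 29.8
clock: 25.3
tool_pos: [0.539, -0.0376, 0.2344]
orientation: [180.0, -0.0, -82.6]
force: [0.8, -0.4, -0.1]
opening: 0.033
gripper_force: 29.8
(array([ 1.1861,  0.2218, -0.018 ]), array([ 0.0002, -0.0001, -0.001 ])) 0.033037808765525034
```

```bash

python3 -m inch '0.9 0.17 0 0 0 0;0.9 0.17 0 0 0 0;0.9 0.17 0 0 0 0;0.9 0.17 0 0 0 0;0.9 0.17 0 0 0 0;0.9 0.17 0 0 0 0;0.9 0.17 0 0 0 0;0.9 0.17 0 0 0 0' -
python3 - <<'E'
from h import *
c=cam('wrist');im=snapshot('wrist'); cv2.imwrite("pics/w8.png",im[:,:,::-1])
print(rel([.519,-.399,.058],-82.4),get_obs()['opening'])
E
```

```text
clock: 25.97
tool_pos: [0.5238, -0.3118, 0.2336]
orientation: [179.9, 0.0, -82.6]
force: [-0.1, 0.6, -0.3]
opening: 0.0328
gripper_force: 29.8
(array([0.2928, 0.054 , 0.5853]), array([ 0.0004,  0.0002, -0.001 ])) 0.03329890550564685
```

View pics/w8.png

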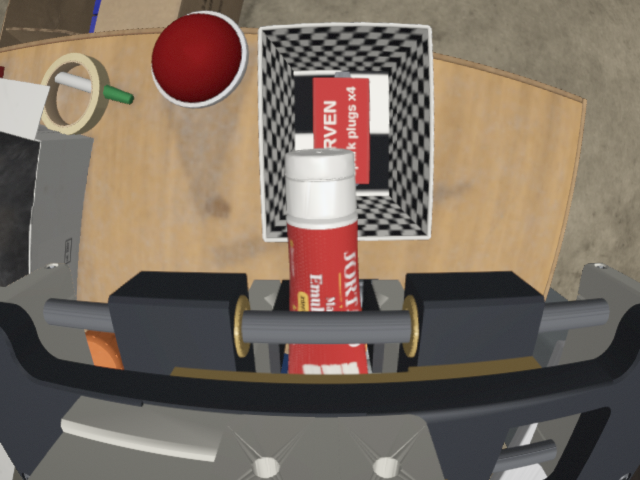

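```bash
python3 - <<'E'
from h import *
c=cam('wrist'); o=get_obs()
p=onz(c,(320,151),o['tool_pos'][2]+.012); q=onz(c,(320,151),o['tool_pos'][2]+.026);R=Ro.from_euler('xyz',o['orientation'],degrees=True)
print(R.inv().apply(p-o['tool_pos']),R.inv().apply(q-o['tool_pos']))
E
```

```text
[ 0.06709643 -0.00413234 -0.01205762] [ 0.06742745 -0.00390876 -0.02605759]
```

```bash

python3 -m inch '0.296 0.054 0 0 0 0;0.296 0.054 0 0 0 0;0.296 0.054 0.2 0 0 0;0.296 0.054 0.3 0 0 0;0.296 0.054 0.4 0 0 0;0.296 0.054 0.5 0 0 0;0.296 0.054 0.56 0 0 0;0.296 0.054 0.59 0 0 0;0.296 0.054 0.59 0 0 0;0.296 0.054 0.59 0 0 0' -
python3 -m inch '0 0 0.01 0 0 0;0 0 0.01 0 0 0;0 0 0.01 0 0 0' -
python3 -m inch '0 0 0 0 0 0;0 0 0 0 0 0;0 0 0 0 0 0;0 0 0 0 0 0;0 0 0 0 0 0' -0.2
python3 -m inch '0 0 -0.4 0 0 0;0 0 -0.4 0 0 0;0 0 -0.4 0 0 0;-0.4 0 -0.65 0 0 0;-0.4 0 -0.65 0 0 0;-0.4 0 -0.65 0 0 0;-0.4 0 -0.65 0 0 0;-0.4 0 -0.65 0 0 0' -
python3 - <<'E'
from h import *
c=cam('wrist');im=snapshot('wrist'); cv2.imwrite("pics/w9.png",im[:,:,::-1])
E
```

```text
clock: 26.85
tool_pos: [0.5212, -0.3978, 0.0583]
orientation: [-180.0, -0.0, -82.3]
force: [-0.0, -0.1, 0.9]
opening: 0.0329
gripper_force: 29.9
clock: 27.1
tool_pos: [0.5211, -0.3984, 0.056]
orientation: [-179.9, -0.1, -82.4]
force: [-0.9, 0.1, -0.3]
opening: 0.0332
gripper_force: 29.9
clock: 27.52
tool_pos: [0.5205, -0.3983, 0.0548]
orientation: [-180.0, -0.0, -82.4]
force: [-0.9, 0.2, 0.9]
opening: 0.0523
gripper_force: 0.0
clock: 28.18
tool_pos: [0.5054, -0.2773, 0.2534]
orientation: [-179.7, -0.1, -82.2]
force: [-0.4, -1.2, -0.0]
opening: 0.0524
gripper_force: 0.0
```

View pics/w9.png

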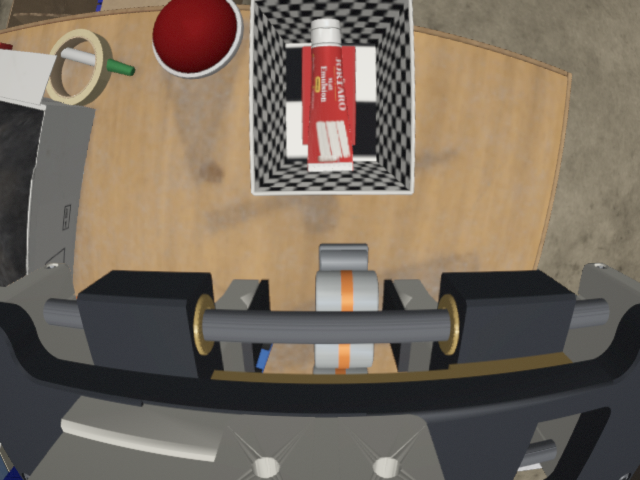

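```bash

python3 -m inch '-0.95 -0.35 -0.26 0 0 0.042;-0.95 -0.35 -0.26 0 0 0.042;-0.95 -0.35 -0.26 0 0 0.042;-0.95 -0.35 -0.26 0 0 0.042;-0.95 -0.35 -0.26 0 0 0.042;-0.95 -0.35 -0.26 0 0 0.042;-0.95 -0.35 -0.26 0 0 0.042;-0.95 -0.35 -0.26 0 0 0.042;-0.95 -0.35 -0.26 0 0 0.042;-0.95 -0.35 -0.26 0 0 0.042' -1
python3 -m inch '0 0 0 0 0 0;0 0 0 0 0 0;0 0 0 0 0 0;0 0 0 0 0 0' -
cat > fit.py <<'E'
from h import *
def cradle(c,im):
    hsv=cv2.cvtColor(im,cv2.COLOR_BGR2HSV)
    m=cv2.inRange(hsv,(100,120,40),(125,255,255))
    ctr=proj(c,[.595,-.02,.02]); k=np.zeros_like(m); g=np.array([proj(c,Ro.from_euler('z',-.205).as_matrix()@np.array([x,y,.02])+[.595,-.021,0]) for x,y in((-.05,-.135),(.05,-.135),(.05,.135),(-.05,.135))])
    cv2.fillConvexPoly(k,g.astype(np.int32),255); m&=k
    m=cv2.morphologyEx(m,cv2.MORPH_OPEN,np.ones((2,2)))
    H=cv2.convexHull(np.argwhere(m)[:,::-1].astype(np.int32))[:,0]
    ang=np.radians(np.arange(0,360,5)); D=np.c_[np.cos(ang),np.sin(ang)]; sup=(H@D.T).max(0)
    def mod(p):
        R=Ro.from_euler('z',p[2]).as_matrix(); w=.028;l=.1115
        return np.array([proj(c,R@np.array(q)+[p[0],p[1],0]) for q in [(x,y,z) for x in(-w,w) for y,z in((-l,0),(l,0),(-l,.05),(l,.05))]])
    r=least_squares(lambda p:(mod(p)@D.T).max(0)-sup-p[3],[.595,-.02,-.2,0],loss='soft_l1',x_scale=[.01,.01,.1,1])
    return r.x,np.sqrt((r.fun**2).mean()),H
E
python3 - <<'E'
from fit import *
import pickle
c=cam('wrist');im=snapshot('wrist')[:,:,::-1].copy(); cv2.imwrite("pics/w10.png",im); pickle.dump(c,open('w10.pkl','wb'))
for w,i in((c,im),(pickle.load(open('w3.pkl','rb')),cv2.imread('pics/w3.png')),(pickle.load(open('w2.pkl','rb')),cv2.imread('pics/w2.png'))):
    x,e,H=cradle(w,i); print(x.round(4),np.degrees(x[2]),e,H.min(0),H.max(0))
for t in('seat0','bush_1'):
    for r in landmark_of('wrist',t): print(t,round(r['p'],2),np.round(r['uv']),onz(c,r['uv'],.043).round(4))
print(get_obs()['tool_pos'],get_obs()['orientation'])
E
```

```text
clock: 29.07
tool_pos: [0.5712, 0.0179, 0.3264]
orientation: [179.9, -0.0, -89.8]
force: [-1.0, -0.0, -0.2]
opening: 0.0877
gripper_force: 0.0
clock: 29.4
tool_pos: [0.5706, 0.016, 0.3274]
orientation: [180.0, -0.0, -90.0]
force: [0.4, 0.2, 0.5]
opening: 0.0875
gripper_force: 0.0
[ 0.5948 -0.0206 -0.2065  1.6322] -11.831021929857124 0.5494725073590816 [269  75] [348 264]
[ 0.5946 -0.0208 -0.2046  1.5504] -11.721838998439726 0.4787333986916648 [224 109] [292 281]
[ 0.5951 -0.0205 -0.2054  1.4794] -11.771037415600958 0.5645852415801111 [217   0] [292 171]
seat0 0.96 [316. 121.] [ 0.5836 -0.0799  0.043 ]
seat0 0.83 [308. 172.] [ 0.594  -0.0187  0.043 ]
seat0 0.66 [295. 216.] [0.6095 0.0343 0.043 ]
bush_1 0.98 [412.  84.] [ 0.4696 -0.127   0.043 ]
bush_1 0.93 [411. 252.] [0.4642 0.0806 0.043 ]
bush_1 0.87 [418. 130.] [ 0.4626 -0.0712  0.043 ]
bush_1 0.78 [516.  68.] [ 0.3282 -0.1635  0.043 ]
bush_1 0.76 [409. 293.] [0.4639 0.1364 0.043 ]
bush_1 0.7 [401. 334.] [0.4694 0.1988 0.043 ]
bush_1 0.68 [407.  33.] [ 0.4747 -0.192   0.043 ]
[0.57064184 0.016488   0.32767697] [-1.79997046e+02  2.40287559e-03 -8.99821481e+01]
```

```bash
python3 - <<'E'
from h import *
import pickle
L=lambda n:pickle.load(open(n+'.pkl','rb'))
a,b,c=L('w2'),L('w3'),L('w10')
print(tri([(a,(356,159)),(b,(353,271)),(c,(411,252))]),tri([(a,(353,44)),(b,(356,158)),(c,(418,130))]),tri([(a,(256,38)),(b,(259,150)),(c,(316,121))]),tri([(a,(241,126)),(b,(244,240)),(c,(295,216))]))
w=cam('wrist'); 
for t in('spray_oil','oil_filter'):
    print(t,[(round(r['p'],2),np.round(r['uv']),onz(w,r['uv'],0).round(3)) for r in landmark_of('wrist',t)])
    r=cut_out('wrist',t); 
    if r: print(r[0]['p'],r[0]['rect'])
print(rel([.4625,-.0709,.11],-84.7))
E
```

```text
(array([0.46552132, 0.0798823 , 0.0463348 ]), np.float64(0.0008428558043772888)) (array([ 0.46479069, -0.06986853,  0.0467311 ]), np.float64(0.002913314145033902)) (array([ 0.58585164, -0.07998916,  0.05108582]), np.float64(0.002980421716793605)) (array([0.60963743, 0.03437319, 0.04926207]), np.float64(0.001223088613031283))
spray_oil [(0.8, array([184., 213.]), array([0.77 , 0.038, 0.   ]))]
0.81 [97.9, 187.5, 108.8, 85.9]
oil_filter []
0.94 [130.4, 63.3, 77.4, 66.9]
(array([0.2926, 0.361 , 0.7257]), array([-0.    ,  0.    , -0.0291]))
```

```bash

python3 -m inch '0.293 0.361 0.6 0 0 -0.029;0.293 0.361 0.6 0 0 -0.029;0.293 0.361 0.6 0 0 -0.029;0.293 0.361 0.726 0 0 -0.029;0.293 0.361 0.726 0 0 -0.029;0.293 0.361 0.726 0 0 -0.029;0.293 0.361 0.726 0 0 -0.029;0.293 0.361 0.726 0 0 -0.029;0.293 0.361 0.726 0 0 -0.029' -
python3 - <<'E'
from h import *
c=cam('wrist'); snapshot('wrist')
for r in landmark_of('wrist','bush_1'): print(round(r['p'],2),np.round(r['uv']),onz(c,r['uv'],.043).round(4))
print(rel([.4625,-.0709,.025],-84.7))
E
```

```text
clock: 30.5
tool_pos: [0.4635, -0.0709, 0.1106]
orientation: [-180.0, -0.0, -84.7]
force: [0.8, -0.7, 0.9]
opening: 0.0873
gripper_force: 0.0
0.89 [330. 254.] [ 0.4628 -0.0715  0.043 ]
0.88 [330. 160.] [ 0.4686 -0.1303  0.043 ]
0.86 [537. 137.] [ 0.3322 -0.1648  0.043 ]
0.81 [331.  60.] [ 0.4734 -0.1916  0.043 ]
(array([0.0012, 0.0086, 0.2886]), array([-0.0011, -0.    ,  0.0002]))
```

```bash

python3 -m inch '0 0.005 0.14 0 0 0;0 0.005 0.2 0 0 0;0 0.005 0.285 0 0 0;0 0.005 0.285 0 0 0;0 0.005 0.285 0 0 0' -
python3 -m inch '0 0 0 0 0 0;0 0 0 0 0 0;0 0 0 0 0 0;0 0 0 0 0 0;0 0 0 0 0 0;0 0 0 0 0 0;0 0 0 0 0 0' 0
python3 -m inch '0 0 -0.1 0 0 0;0 0 -0.2 0 0 0;0 0 -0.34 0 0 0;0 0 -0.34 0 0 0;0 0 -0.34 0 0 0;0 0 -0.34 0 0 0' -
python3 - <<'E'
from h import *
print(rel([.5825,-.0793,.124],-101.8))
E
```

```text
clock: 31.02
tool_pos: [0.4618, -0.0707, 0.0248]
orientation: [180.0, -0.0, -84.7]
force: [0.1, -0.0, 0.8]
opening: 0.0876
gripper_force: 0.0
clock: 31.6
tool_pos: [0.4617, -0.0709, 0.0254]
orientation: [-179.9, 0.0, -84.7]
force: [-1.5, 1.6, 7.4]
opening: 0.0643
gripper_force: 29.7
clock: 32.1
tool_pos: [0.4604, -0.071, 0.1263]
orientation: [-180.0, 0.0, -84.7]
force: [-0.3, 0.2, -3.2]
opening: 0.0647
gripper_force: 29.6
(array([ 0.0647, -0.4029,  0.0076]), array([-0.    ,  0.0002,  0.0947]))
```

```bash

python3 -m inch '0.065 -0.403 0 0 0 0.095;0.065 -0.403 0 0 0 0.095;0.065 -0.403 0 0 0 0.095;0.065 -0.403 0 0 0 0.095;0.065 -0.403 0 0 0 0.095;0.065 -0.403 0 0 0 0.095;0.065 -0.403 0 0 0 0.095' -
python3 - <<'E'
from h import *
print(rel([.5825,-.0793,.027],-101.8))
E
```

```text
clock: 32.68
tool_pos: [0.5816, -0.0795, 0.125]
orientation: [179.8, -0.0, -101.8]
force: [0.3, -0.1, -2.5]
opening: 0.0647
gripper_force: 29.6
(array([-0.0014, -0.0039,  0.3267]), array([ 0.0009, -0.0003, -0.    ]))
```

```bash

python3 -m inch '0 -0.004 0.13 0 0 0;0 -0.004 0.22 0 0 0;0 -0.004 0.29 0 0 0;0 -0.004 0.32 0 0 0;0 -0.004 0.325 0 0 0;0 -0.004 0.325 0 0 0;0 -0.004 0.325 0 0 0' -
python3 -m inch '0 0 0 0 0 0;0 0 0 0 0 0;0 0 0 0 0 0;0 0 0 0 0 0' -0.8
python3 -m inch '0 0 -0.15 0 0 0;0 0 -0.3 0 0 0;0 0 -0.33 0 0 0;0 0 -0.33 0 0 0' -
python3 - <<'E'
from h import *
print(rel([.4652,.0795,.125],-91.8))
E
```

```text
clock: 33.27
tool_pos: [0.5853, -0.0794, 0.0303]
orientation: [-179.9, 0.0, -101.8]
force: [1.1, 0.8, -2.7]
opening: 0.0643
gripper_force: 29.6
clock: 33.6
tool_pos: [0.585, -0.0795, 0.0298]
orientation: [-179.9, 0.0, -101.8]
force: [-0.1, -0.6, 0.1]
opening: 0.0779
gripper_force: 0.0
clock: 33.93
tool_pos: [0.5876, -0.0795, 0.1336]
orientation: [-179.5, 0.1, -101.8]
force: [1.6, 0.3, 0.0]
opening: 0.0786
gripper_force: 0.0
(array([-0.4356,  0.5078,  0.0253]), array([-0.0029,  0.0005, -0.0553]))
```

```bash

python3 -m inch '-0.436 0.508 0.02 0 0 -0.055;-0.436 0.508 0.02 0 0 -0.055;-0.436 0.508 0.02 0 0 -0.055;-0.436 0.508 0.02 0 0 -0.055;-0.436 0.508 0.02 0 0 -0.055;-0.436 0.508 0.02 0 0 -0.055;-0.436 0.508 0.02 0 0 -0.055;-0.436 0.508 0.02 0 0 -0.055' -1
python3 - <<'E'
from h import *
c=cam('wrist'); snapshot('wrist')
for r in landmark_of('wrist','bush_1'): print(round(r['p'],2),np.round(r['uv']),onz(c,r['uv'],.043).round(4))
print(rel([.4652,.0795,.025],-91.8))
E
```

```text
clock: 34.6
tool_pos: [0.4623, 0.0799, 0.1222]
orientation: [-180.0, 0.0, -91.8]
force: [0.7, 0.3, -0.0]
opening: 0.0875
gripper_force: 0.0
0.76 [487. 314.] [0.3435 0.135  0.043 ]
0.64 [144.  26.] [ 0.5842 -0.0833  0.043 ]
0.56 [324. 246.] [0.4652 0.0773 0.043 ]
(array([-0.0017, -0.0087,  0.3229]), array([-0.    , -0.    , -0.0009]))
```

```bash

python3 -m inch '0 -0.008 0.14 0 0 0;0 -0.008 0.22 0 0 0;0 -0.008 0.32 0 0 0;0 -0.008 0.32 0 0 0;0 -0.008 0.32 0 0 0' -
python3 -m inch '0 0 0 0 0 0;0 0 0 0 0 0;0 0 0 0 0 0;0 0 0 0 0 0;0 0 0 0 0 0;0 0 0 0 0 0;0 0 0 0 0 0' 0
python3 -m inch '0 0 -0.1 0 0 0;0 0 -0.2 0 0 0;0 0 -0.34 0 0 0;0 0 -0.34 0 0 0;0 0 -0.34 0 0 0;0 0 -0.34 0 0 0' -
python3 - <<'E'
from h import *
print(rel([.6071,.0381,.124],-101.8))
E
```

```text
clock: 35.12
tool_pos: [0.4638, 0.0779, 0.0248]
orientation: [179.8, -0.2, -92.0]
force: [0.6, 0.5, 1.2]
opening: 0.0877
gripper_force: 0.0
clock: 35.7
tool_pos: [0.4634, 0.0794, 0.0268]
orientation: [180.0, 0.0, -92.0]
force: [-5.7, 1.8, 7.0]
opening: 0.0646
gripper_force: 29.8
clock: 36.2
tool_pos: [0.4637, 0.0795, 0.128]
orientation: [-180.0, 0.1, -91.9]
force: [-1.0, 0.4, -4.7]
opening: 0.0645
gripper_force: 29.5
(array([ 0.1216, -0.4825,  0.0131]), array([-0.    ,  0.0003,  0.0548]))
```

```bash

python3 -m inch '0.122 -0.482 0 0 0 0.055;0.122 -0.482 0 0 0 0.055;0.122 -0.482 0 0 0 0.055;0.122 -0.482 0 0 0 0.055;0.122 -0.482 0 0 0 0.055;0.122 -0.482 0 0 0 0.055;0.122 -0.482 0 0 0 0.055;0.122 -0.482 0 0 0 0.055' -
python3 - <<'E'
from h import *
print(rel([.6071,.0381,.028],-101.8))
E
```

```text
clock: 36.87
tool_pos: [0.6061, 0.0382, 0.1268]
orientation: [179.9, -0.1, -101.8]
force: [-0.6, 0.6, -3.7]
opening: 0.0645
gripper_force: 29.5
(array([-0.0008, -0.004 ,  0.3292]), array([ 0.0007, -0.0003,  0.    ]))
```

```bash

python3 -m inch '0 0 0.13 0 0 0;0 0 0.22 0 0 0;0 0 0.29 0 0 0;0 0 0.32 0 0 0;0 0 0.328 0 0 0;0 0 0.328 0 0 0;0 0 0.328 0 0 0' -
python3 -m inch '0 0 0 0 0 0;0 0 0 0 0 0;0 0 0 0 0 0;0 0 0 0 0 0' -0.8
python3 -m inch '0 0 -0.15 0 0 0;0 0 -0.3 0 0 0;0 0 -0.45 0 0 0;0 0 -0.45 0 0 0;0 0 -0.45 0 0 0' -
python3 - <<'E'
from h import *
c=cam('wrist'); snapshot('wrist')
for r in landmark_of('wrist','bush_1'): print(round(r['p'],2),np.round(r['uv']),onz(c,r['uv'],.043).round(4))
print(rel([.468,-.1306,.125],-84.7))
E
```

```text
clock: 37.45
tool_pos: [0.6087, 0.0387, 0.0309]
orientation: [-179.9, 0.1, -101.8]
force: [0.1, -0.6, -3.2]
opening: 0.0642
gripper_force: 29.5
clock: 37.78
tool_pos: [0.6085, 0.0384, 0.0305]
orientation: [-179.9, 0.1, -101.8]
force: [0.5, -0.3, -0.4]
opening: 0.0783
gripper_force: 0.0
clock: 38.2
tool_pos: [0.6104, 0.0388, 0.1699]
orientation: [-179.5, 0.2, -101.8]
force: [0.9, -0.6, -0.2]
opening: 0.0787
gripper_force: 0.0
0.92 [330.  72.] [ 0.5848 -0.0821  0.043 ]
0.58 [601. 272.] [0.351  0.1333 0.043 ]
(array([0.6468, 0.3412, 0.133 ]), array([-0.0006,  0.0004, -0.0951]))
```

```bash

python3 -m inch '0.647 0.341 0 0 0 -0.095;0.647 0.341 0 0 0 -0.095;0.647 0.341 0 0 0 -0.095;0.647 0.341 0 0 0 -0.095;0.647 0.341 0.13 0 0 -0.095;0.647 0.341 0.13 0 0 -0.095;0.647 0.341 0.13 0 0 -0.095;0.647 0.341 0.13 0 0 -0.095;0.647 0.341 0.13 0 0 -0.095' -1
python3 - <<'E'
from h import *
c=cam('wrist'); snapshot('wrist')
for r in landmark_of('wrist','bush_1'): print(round(r['p'],2),np.round(r['uv']),onz(c,r['uv'],.043).round(4))
print(rel([.468,-.1306,.025],-84.7))
E
```

```text
clock: 39.05
tool_pos: [0.468, -0.131, 0.1251]
orientation: [180.0, -0.0, -84.7]
force: [-0.1, 0.5, -0.7]
opening: 0.0878
gripper_force: 0.0
0.81 [519. 216.] [ 0.3331 -0.1673  0.043 ]
0.69 [328. 249.] [ 0.4681 -0.1305  0.043 ]
0.65 [327. 157.] [ 0.4747 -0.1916  0.043 ]
0.6 [165. 298.] [ 0.587  -0.0805  0.043 ]
(array([3.000e-04, 2.400e-03, 3.352e-01]), array([-0.0001, -0.    ,  0.0002]))
```

```bash

python3 -m inch '0 0 0.14 0 0 0;0 0 0.24 0 0 0;0 0 0.333 0 0 0;0 0 0.333 0 0 0;0 0 0.333 0 0 0' -
python3 -m inch '0 0 0 0 0 0;0 0 0 0 0 0;0 0 0 0 0 0;0 0 0 0 0 0;0 0 0 0 0 0;0 0 0 0 0 0;0 0 0 0 0 0' 0
python3 -m inch '0 0 -0.1 0 0 0;0 0 -0.2 0 0 0;0 0 -0.4 0 0 0;0 0 -0.4 0 0 0;0 0 -0.4 0 0 0;0 0 -0.4 0 0 0' -
python3 - <<'E'
from h import *
print(rel([.596,-.0206,.15],-101.8))
E
```

```text
clock: 39.57
tool_pos: [0.4676, -0.1305, 0.025]
orientation: [179.8, -0.0, -84.6]
force: [0.2, 0.3, 0.7]
opening: 0.0876
gripper_force: 0.0
clock: 40.15
tool_pos: [0.4674, -0.1309, 0.0266]
orientation: [180.0, -0.0, -84.7]
force: [-4.3, 1.7, 8.7]
opening: 0.0644
gripper_force: 29.7
clock: 40.65
tool_pos: [0.4682, -0.1307, 0.1468]
orientation: [-179.8, 0.0, -84.7]
force: [-0.0, 0.0, -3.0]
opening: 0.0642
gripper_force: 29.6
(array([-0.3264, -0.4579, -0.0089]), array([-0.001 ,  0.0003,  0.0948]))
```

```bash

python3 -m inch '-0.326 -0.458 0 0 0 0.095;-0.326 -0.458 0 0 0 0.095;-0.326 -0.458 0 0 0 0.095;-0.326 -0.458 0 0 0 0.095;-0.326 -0.458 0 0 0 0.095;-0.326 -0.458 0 0 0 0.095;-0.326 -0.458 0 0 0 0.095;-0.326 -0.458 0 0 0 0.095' -
python3 - <<'E'
from h import *
print(rel([.5955,-.0206,.027],-101.8))
E
```

```text
clock: 41.32
tool_pos: [0.5942, -0.0214, 0.1442]
orientation: [179.8, -0.1, -101.8]
force: [-0.2, -1.3, -3.5]
opening: 0.0647
gripper_force: 29.6
(array([-0.0039, -0.0048,  0.3905]), array([ 0.0008, -0.0003, -0.0002]))
```

```bash

python3 -m inch '-0.003 0 0.13 0 0 0;-0.003 0 0.24 0 0 0;-0.003 0 0.32 0 0 0;-0.003 0 0.36 0 0 0;-0.003 0 0.385 0 0 0;-0.003 0 0.392 0 0 0;-0.003 0 0.392 0 0 0;-0.003 0 0.392 0 0 0' -
python3 -m inch '0 0 0 0 0 0;0 0 0 0 0 0;0 0 0 0 0 0;0 0 0 0 0 0' -0.8
python3 -m inch '0 0 -0.15 0 0 0;0 0 -0.3 0 0 0;0 0 -0.5 0 0 0;-0.3 0 -0.7 0 0 0;-0.3 0 -0.9 0 0 0;-0.3 0 -0.9 0 0 0;-0.3 0 -0.9 0 0 0;-0.3 0 -0.9 0 0 0;-0.3 0 -0.9 0 0 0;-0.3 0 -0.9 0 0 0' -1
python3 - <<'E'
from h import *
import pickle
c=cam('wrist'); cv2.imwrite('pics/w11.png',snapshot('wrist')[:,:,::-1]); pickle.dump(c,open('w11.pkl','wb'))
for r in landmark_of('wrist','bush_1'): print(round(r['p'],2),np.round(r['uv']),onz(c,r['uv'],.043).round(4))
print(rel([.4665,.1385,.2],-91.8))
E
```

```text
clock: 41.98
tool_pos: [0.5956, -0.0207, 0.0287]
orientation: [-180.0, -0.0, -101.8]
force: [-0.8, -1.3, -1.4]
opening: 0.0643
gripper_force: 29.7
clock: 42.32
tool_pos: [0.5966, -0.0196, 0.0287]
orientation: [-179.9, 0.0, -101.8]
force: [-0.0, 0.2, -0.9]
opening: 0.0782
gripper_force: 0.0
clock: 43.15
tool_pos: [0.6142, 0.0687, 0.2983]
orientation: [-180.0, 0.1, -101.8]
force: [0.1, -1.3, -1.0]
opening: 0.0879
gripper_force: 0.0
0.94 [330. 121.] [ 0.5925 -0.0215  0.043 ]
0.91 [461. 284.] [0.4711 0.1991 0.043 ]
0.87 [543. 219.] [0.347  0.1378 0.043 ]
0.86 [325.  70.] [ 0.5865 -0.0798  0.043 ]
0.72 [463. 238.] [0.4622 0.14   0.043 ]
0.63 [324. 179.] [0.6126 0.0401 0.043 ]
(array([-0.1304,  0.5275,  0.3233]), array([ 0.0005, -0.0002, -0.0557]))
```

View pics/w11.png

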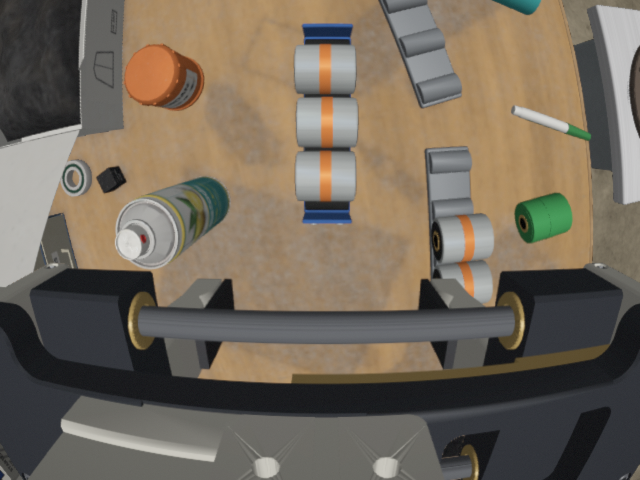

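```bash

python3 -m inch '-0.13 0.527 0.3 0 0 -0.056;-0.13 0.527 0.3 0 0 -0.056;-0.13 0.527 0.3 0 0 -0.056;-0.13 0.527 0.4 0 0 -0.056;-0.13 0.527 0.58 0 0 -0.056;-0.13 0.527 0.58 0 0 -0.056;-0.13 0.527 0.58 0 0 -0.056;-0.13 0.527 0.58 0 0 -0.056;-0.13 0.527 0.58 0 0 -0.056' -
python3 - <<'E'
from h import *
c=cam('wrist'); snapshot('wrist')
for r in landmark_of('wrist','bush_1'): print(round(r['p'],2),np.round(r['uv']),onz(c,r['uv'],.043).round(4))
print(rel([.4665,.1385,.025],-91.8))
E
```

```text
clock: 44.0
tool_pos: [0.4686, 0.1386, 0.1249]
orientation: [-180.0, -0.0, -91.7]
force: [0.6, -1.4, 2.1]
opening: 0.0874
gripper_force: 0.0
0.92 [500. 241.] [0.3452 0.1368 0.043 ]
0.86 [123. 115.] [0.6102 0.0378 0.043 ]
0.7 [138.  33.] [ 0.5974 -0.0214  0.043 ]
(array([0.0029, 0.0104, 0.3359]), array([-0.0008,  0.0004,  0.0003]))
```

```bash

python3 -m inch '0.002 0.01 0.14 0 0 0;0.002 0.01 0.24 0 0 0;0.002 0.01 0.333 0 0 0;0.002 0.01 0.333 0 0 0;0.002 0.01 0.333 0 0 0' -
python3 -m inch '0 0 0 0 0 0;0 0 0 0 0 0;0 0 0 0 0 0;0 0 0 0 0 0;0 0 0 0 0 0;0 0 0 0 0 0;0 0 0 0 0 0' 0
python3 -m inch '0 0 -0.1 0 0 0;0 0 -0.2 0 0 0;0 0 -0.48 0 0 0;0 0 -0.48 0 0 0;0 0 -0.48 0 0 0;0 0 -0.48 0 0 0' -
python3 - <<'E'
from h import *
print(rel([.601,.0088,.165],-101.8))
E
```

```text
clock: 44.52
tool_pos: [0.4651, 0.1379, 0.0245]
orientation: [180.0, -0.1, -91.7]
force: [-0.0, -0.2, 1.4]
opening: 0.0878
gripper_force: 0.0
clock: 45.1
tool_pos: [0.4643, 0.1384, 0.0252]
orientation: [-180.0, 0.1, -91.7]
force: [-3.9, 1.2, 7.6]
opening: 0.0647
gripper_force: 29.7
clock: 45.6
tool_pos: [0.4656, 0.1392, 0.1711]
orientation: [-179.7, 0.3, -91.7]
force: [0.2, 0.6, -4.7]
opening: 0.0649
gripper_force: 29.5
(array([ 0.4209, -0.4641,  0.0207]), array([-0.0015,  0.0016,  0.056 ]))
```

```bash

python3 -m inch '0.421 -0.464 0 0 0 0.056;0.421 -0.464 0 0 0 0.056;0.421 -0.464 0 0 0 0.056;0.421 -0.464 0 0 0 0.056;0.421 -0.464 0 0 0 0.056;0.421 -0.464 0 0 0 0.056;0.421 -0.464 0 0 0 0.056;0.421 -0.464 0 0 0 0.056;0.421 -0.464 0 0 0 0.056' -
python3 - <<'E'
from h import *
print(rel([.6015,.0088,.0745],-101.8))
E
```

```text
clock: 46.35
tool_pos: [0.5987, 0.0082, 0.1673]
orientation: [179.9, -0.0, -101.8]
force: [-0.7, 0.1, -2.9]
opening: 0.0648
gripper_force: 29.5
(array([-0.0039, -0.0093,  0.3094]), array([ 0.0004, -0.0001,  0.0001]))
```

```bash

python3 -m inch '-0.002 -0.004 0.13 0 0 0;-0.002 -0.004 0.22 0 0 0;-0.002 -0.004 0.27 0 0 0;-0.002 -0.004 0.3 0 0 0;-0.002 -0.004 0.31 0 0 0;-0.002 -0.004 0.31 0 0 0;-0.002 -0.004 0.31 0 0 0;-0.002 -0.004 0.31 0 0 0' -
python3 - <<'E'
from h import *
print(rel([.6015,.0088,.0735],-101.8), get_obs()['force'])
E
```

```text
clock: 47.02
tool_pos: [0.6022, 0.0085, 0.0765]
orientation: [-179.9, 0.1, -101.8]
force: [0.8, -0.2, -3.0]
opening: 0.0647
gripper_force: 29.5
(array([-0.0004,  0.0023,  0.01  ]), array([-0.0008,  0.0004,  0.0001])) [ 0.81849275 -0.20837246 -2.96805332]
```

```bash

python3 -m inch '0 0 0.007 0 0 0;0 0 0.009 0 0 0;0 0 0.009 0 0 0' -
python3 -m inch '0 0 0 0 0 0;0 0 0 0 0 0;0 0 0 0 0 0;0 0 0 0 0 0' -0.8
python3 -m inch '0 0 -0.1 0 0 0;0 0 -0.25 0 0 0;0 0 -0.38 0 0 0;0 0 -0.38 0 0 0;0 0 -0.38 0 0 0' -1
python3 - <<'E'
from h import *
c=cam('wrist'); snapshot('wrist')
for r in landmark_of('wrist','bush_1'): print(round(r['p'],2),np.round(r['uv']),onz(c,r['uv'],.043).round(4),onz(c,r['uv'],.091).round(4))
print(rel([.4738,-.1908,.125],-84.7))
E
```

```text
clock: 47.27
tool_pos: [0.6023, 0.0082, 0.0743]
orientation: [-179.8, 0.1, -101.8]
force: [-2.7, 0.7, 6.4]
opening: 0.0645
gripper_force: 29.5
clock: 47.6
tool_pos: [0.6012, 0.008, 0.0725]
orientation: [-180.0, 0.0, -101.8]
force: [-0.9, 0.2, 1.1]
opening: 0.0782
gripper_force: 0.0
clock: 48.02
tool_pos: [0.6028, 0.0085, 0.1897]
orientation: [-179.7, 0.2, -101.8]
force: [-0.9, 0.2, -1.3]
opening: 0.0872
gripper_force: 0.0
0.9 [330. 188.] [ 0.5956 -0.0229  0.043 ] [ 0.5946 -0.0289  0.091 ]
0.81 [567.   5.] [ 0.3346 -0.1611  0.043 ] [ 0.3748 -0.1453  0.091 ]
0.67 [325. 239.] [0.6087 0.0191 0.043 ] [0.6056 0.0065 0.091 ]
0.63 [325. 115.] [ 0.5874 -0.0819  0.043 ] [ 0.5877 -0.0785  0.091 ]
(array([0.7355, 0.2779, 0.2035]), array([ 0.0001,  0.0001, -0.0951]))
```

```bash

python3 -m inch '0.735 0.278 0 0 0 -0.095;0.735 0.278 0 0 0 -0.095;0.735 0.278 0 0 0 -0.095;0.735 0.278 0 0 0 -0.095;0.735 0.278 0 0 0 -0.095;0.735 0.278 0.2 0 0 -0.095;0.735 0.278 0.2 0 0 -0.095;0.735 0.278 0.2 0 0 -0.095;0.735 0.278 0.2 0 0 -0.095;0.735 0.278 0.2 0 0 -0.095' -1
python3 - <<'E'
from h import *
c=cam('wrist'); snapshot('wrist')
for r in landmark_of('wrist','bush_1'): print(round(r['p'],2),np.round(r['uv']),onz(c,r['uv'],.043).round(4))
print(rel([.4738,-.1908,.025],-84.7))
E
```

```text
clock: 48.95
tool_pos: [0.475, -0.1906, 0.1266]
orientation: [180.0, -0.0, -84.7]
force: [0.5, -0.5, -0.0]
opening: 0.0874
gripper_force: 0.0
0.89 [328. 247.] [ 0.4753 -0.1915  0.043 ]
0.65 [513. 288.] [ 0.3303 -0.1712  0.043 ]
(array([0.0011, 0.007 , 0.3411]), array([-0.0005, -0.0002,  0.0003]))
```

```bash

python3 -m inch '0 0.002 0.14 0 0 0;0 0.002 0.24 0 0 0;0 0.002 0.337 0 0 0;0 0.002 0.337 0 0 0;0 0.002 0.337 0 0 0' -
python3 -m inch '0 0 0 0 0 0;0 0 0 0 0 0;0 0 0 0 0 0;0 0 0 0 0 0;0 0 0 0 0 0;0 0 0 0 0 0;0 0 0 0 0 0' 0
python3 -m inch '0 0 -0.1 0 0 0;0 0 -0.2 0 0 0;0 0 -0.48 0 0 0;0 0 -0.48 0 0 0;0 0 -0.48 0 0 0;0 0 -0.48 0 0 0' -
python3 - <<'E'
from h import *
print(rel([.588,-.05,.168],-101.8))
E
```

```text
clock: 49.47
tool_pos: [0.4738, -0.1903, 0.0252]
orientation: [179.9, -0.0, -84.6]
force: [1.0, -1.1, 1.7]
opening: 0.0877
gripper_force: 0.0
clock: 50.05
tool_pos: [0.4737, -0.1909, 0.0265]
orientation: [-180.0, -0.0, -84.7]
force: [-4.1, 2.1, 9.8]
opening: 0.0647
gripper_force: 29.7
clock: 50.55
tool_pos: [0.4752, -0.1908, 0.1722]
orientation: [-179.6, -0.0, -84.7]
force: [-0.6, -0.4, -4.4]
opening: 0.0643
gripper_force: 29.6
(array([-0.4327, -0.4176,  0.0164]), array([-0.002 ,  0.0001,  0.0949]))
```

```bash

python3 -m inch '-0.433 -0.418 0 0 0 0.095;-0.433 -0.418 0 0 0 0.095;-0.433 -0.418 0 0 0 0.095;-0.433 -0.418 0 0 0 0.095;-0.433 -0.418 0 0 0 0.095;-0.433 -0.418 0 0 0 0.095;-0.433 -0.418 0 0 0 0.095;-0.433 -0.418 0 0 0 0.095;-0.433 -0.418 0 0 0 0.095' -
python3 - <<'E'
from h import *
print(rel([.589,-.05,.0745],-101.8))
E
```

```text
clock: 51.3
tool_pos: [0.5855, -0.0506, 0.1685]
orientation: [179.9, -0.0, -101.9]
force: [-0.1, -0.6, -2.2]
opening: 0.0644
gripper_force: 29.6
(array([-0.0044, -0.0115,  0.3132]), array([ 0.0005, -0.0002, -0.0003]))
```

```bash

python3 -m inch '-0.002 -0.005 0.13 0 0 0;-0.002 -0.005 0.22 0 0 0;-0.002 -0.005 0.27 0 0 0;-0.002 -0.005 0.3 0 0 0;-0.002 -0.005 0.31 0 0 0;-0.002 -0.005 0.318 0 0 0;-0.002 -0.005 0.318 0 0 0;-0.002 -0.005 0.318 0 0 0;-0.002 -0.005 0.318 0 0 0' -
python3 - <<'E'
from h import *
print(rel([.589,-.05,.0725],-101.8), get_obs()['force'])
E
```

```text
clock: 52.05
tool_pos: [0.5886, -0.05, 0.0752]
orientation: [-179.9, 0.0, -101.8]
force: [-2.3, -3.6, 2.4]
opening: 0.0643
gripper_force: 29.6
(array([-0.0003, -0.0011,  0.009 ]), array([-0.0005,  0.0001, -0.0001])) [-2.29369115 -3.55600732  2.35605072]
```

```bash

python3 -m inch '0 0 0.005 0 0 0;0 0 0.005 0 0 0' -
python3 -m inch '0 0 0 0 0 0;0 0 0 0 0 0;0 0 0 0 0 0;0 0 0 0 0 0' -0.8
python3 -m inch '0 0 -0.1 0 0 0;0 0 -0.25 0 0 0;-0.3 0 -0.4 0 0 0;-0.5 0 -0.7 0 0 0;-0.5 0 -0.7 0 0 0;-0.5 0 -0.7 0 0 0;-0.5 0 -0.7 0 0 0;-0.5 0 -0.7 0 0 0;-0.5 0 -0.7 0 0 0' -1
python3 - <<'E'
from h import *
c=cam('wrist'); cv2.imwrite('pics/w12.png',snapshot('wrist')[:,:,::-1])
for r in landmark_of('wrist','bush_1'): print(round(r['p'],2),np.round(r['uv']),onz(c,r['uv'],.043).round(4),onz(c,r['uv'],.091).round(4))
for q in ([.5887,-.05,.091],[.6009,.0088,.091]): print(proj(c,q))
print(rel([.469,.1985,.15],-91.8))
E
```

```text
clock: 52.22
tool_pos: [0.5889, -0.0502, 0.0749]
orientation: [-179.9, -0.0, -101.8]
force: [-6.9, -4.6, 13.0]
opening: 0.0642
gripper_force: 29.6
clock: 52.55
tool_pos: [0.5888, -0.0492, 0.0726]
orientation: [-179.9, 0.0, -101.8]
force: [0.2, -0.0, 0.5]
opening: 0.0784
gripper_force: 0.0
clock: 53.3
tool_pos: [0.6199, 0.0994, 0.2841]
orientation: [-179.8, 0.1, -101.7]
force: [-0.8, -0.3, -1.3]
opening: 0.0878
gripper_force: 0.0
0.94 [552. 198.] [0.3472 0.1395 0.043 ] [0.3785 0.1264 0.091 ]
0.77 [322. 118.] [0.6065 0.0046 0.043 ] [0.6065 0.0077 0.091 ]
0.75 [323. 150.] [0.6125 0.0384 0.043 ] [0.6119 0.0374 0.091 ]
0.74 [323.  39.] [ 0.588  -0.0812  0.043 ] [ 0.5903 -0.0677  0.091 ]
0.73 [470. 261.] [0.4675 0.1955 0.043 ] [0.4843 0.1756 0.091 ]
0.61 [324.  55.] [ 0.5908 -0.0628  0.043 ] [ 0.5927 -0.0516  0.091 ]
0.6 [326.  91.] [ 0.5971 -0.0232  0.043 ] [ 0.5983 -0.0167  0.091 ]
0.25 [176.  54.] [ 0.7499 -0.1091  0.043 ] [ 0.7327 -0.0923  0.091 ]
[328.75778496  55.52846657]
[328.70405193 117.72853231]
(array([-0.2282,  0.556 ,  0.439 ]), array([ 0.0003, -0.    , -0.0555]))
```

```bash

python3 -m inch '-0.228 0.556 0.2 0 0 -0.055;-0.228 0.556 0.2 0 0 -0.055;-0.228 0.556 0.3 0 0 -0.055;-0.228 0.556 0.52 0 0 -0.055;-0.228 0.556 0.52 0 0 -0.055;-0.228 0.556 0.52 0 0 -0.055;-0.228 0.556 0.52 0 0 -0.055;-0.228 0.556 0.52 0 0 -0.055;-0.228 0.556 0.52 0 0 -0.055' -
python3 - <<'E'
from h import *
c=cam('wrist'); snapshot('wrist')
for r in landmark_of('wrist','bush_1'): print(round(r['p'],2),np.round(r['uv']),onz(c,r['uv'],.043).round(4))
print(rel([.4685,.1985,.025],-91.8))
E
```

```text
clock: 54.15
tool_pos: [0.4701, 0.1979, 0.1265]
orientation: [-180.0, -0.0, -91.9]
force: [0.7, 0.6, 0.8]
opening: 0.0878
gripper_force: 0.0
0.74 [332. 250.] [0.4676 0.1998 0.043 ]
0.66 [123.  39.] [0.6116 0.0393 0.043 ]
0.58 [505. 162.] [0.345  0.1406 0.043 ]
(array([2.000e-04, 8.700e-03, 3.414e-01]), array([-0.0005,  0.0003, -0.0008]))
```

```bash

python3 -m inch '-0.002 0.008 0.14 0 0 0;-0.002 0.008 0.24 0 0 0;-0.002 0.008 0.338 0 0 0;-0.002 0.008 0.338 0 0 0;-0.002 0.008 0.338 0 0 0' -
python3 -m inch '0 0 0 0 0 0;0 0 0 0 0 0;0 0 0 0 0 0;0 0 0 0 0 0;0 0 0 0 0 0;0 0 0 0 0 0;0 0 0 0 0 0' 0
python3 -m inch '0 0 -0.1 0 0 0;0 0 -0.2 0 0 0;0 0 -0.6 0 0 0;0 0 -0.6 0 0 0;0 0 -0.6 0 0 0;0 0 -0.6 0 0 0;0 0 -0.6 0 0 0' -
python3 - <<'E'
from h import *
print(rel([.595,-.0206,.21],-101.8))
E
```

```text
clock: 54.67
tool_pos: [0.4676, 0.1983, 0.0249]
orientation: [179.9, -0.1, -92.0]
force: [0.6, 0.3, 1.7]
opening: 0.0871
gripper_force: 0.0
clock: 55.25
tool_pos: [0.4681, 0.1997, 0.0264]
orientation: [-179.9, 0.1, -91.9]
force: [-1.4, -0.8, 8.9]
opening: 0.0643
gripper_force: 29.6
clock: 55.83
tool_pos: [0.4677, 0.1998, 0.2072]
orientation: [-179.8, 0.2, -91.9]
force: [-1.3, -0.2, -4.1]
opening: 0.0648
gripper_force: 29.5
(array([ 0.7199, -0.4485, -0.0106]), array([-0.0009,  0.0014,  0.0549]))
```

```bash

python3 -m inch '0.72 -0.449 0 0 0 0.055;0.72 -0.449 0 0 0 0.055;0.72 -0.449 0 0 0 0.055;0.72 -0.449 0 0 0 0.055;0.72 -0.449 0 0 0 0.055;0.72 -0.449 0 0 0 0.055;0.72 -0.449 0 0 0 0.055;0.72 -0.449 0 0 0 0.055;0.72 -0.449 0 0 0 0.055;0.72 -0.449 0 0 0 0.055' -
python3 -m inch '0 0 0 0 0 0;0 0 0 0 0 0' -
python3 - <<'E'
from h import *
print(rel([.595,-.0206,.123],-101.8))
E
```

```text
clock: 56.67
tool_pos: [0.5936, -0.021, 0.2036]
orientation: [179.9, -0.0, -101.8]
force: [0.0, 0.1, -2.5]
opening: 0.0644
gripper_force: 29.5
clock: 56.83
tool_pos: [0.5942, -0.0203, 0.2049]
orientation: [180.0, 0.0, -101.7]
force: [0.1, -0.3, -3.0]
opening: 0.0648
gripper_force: 29.5
(array([ 0.0005, -0.0029,  0.273 ]), array([0.0001, 0.    , 0.0005]))
```

```bash

python3 -m inch '0 -0.001 0.13 0 0 0;0 -0.001 0.2 0 0 0;0 -0.001 0.24 0 0 0;0 -0.001 0.26 0 0 0;0 -0.001 0.27 0 0 0;0 -0.001 0.27 0 0 0;0 -0.001 0.27 0 0 0;0 -0.001 0.27 0 0 0' -
python3 - <<'E'
from h import *
print(rel([.595,-.0206,.1215],-101.8), get_obs()['force'])
E
```

```text
clock: 57.5
tool_pos: [0.5957, -0.0211, 0.1252]
orientation: [-179.9, 0.0, -101.8]
force: [-0.6, -0.2, -3.2]
opening: 0.0646
gripper_force: 29.5
(array([-0.0013,  0.0027,  0.0124]), array([-0.0006,  0.0003,  0.0001])) [-0.64590042 -0.24229853 -3.16136737]
```

```bash

python3 -m inch '0 0 0.005 0 0 0;0 0 0.01 0 0 0;0 0 0.01 0 0 0;0 0 0.01 0 0 0' -
python3 -m inch '0 0 0 0 0 0;0 0 0 0 0 0;0 0 0 0 0 0;0 0 0 0 0 0' -0.8
python3 -m inch '0 0 -0.1 0 0 0;0 0 -0.25 0 0 0;0 0 -0.38 0 0 0;-0.3 0 -0.5 0 0 0;-0.6 0.2 -0.7 0 0 0;-0.6 0.2 -0.7 0 0 0;-0.6 0.2 -0.7 0 0 0;-0.6 0.2 -0.7 0 0 0;-0.6 0.2 -0.7 0 0 0;-0.6 0.2 -0.7 0 0 0' -1
python3 -m inch '0 0 0 0 0 0;0 0 0 0 0 0' -
python3 - <<'E'
from h import *
c=cam('wrist'); a=snapshot('wrist')[:,:,::-1]
b=snapshot('scene')[:,:,::-1]
print(a[60:70,300].tolist()[0])
cv2.imwrite('pics/fin.png',np.hstack([cv2.resize(a[0:240,140:540],(400,240)),cv2.resize(b[100:340,180:500],(400,300))[:240]]))
fin=np.zeros((600,800,3),np.uint8); fin[:300,:500]=cv2.resize(a[:240,140:540],(500,300)); fin[300:,:400]=cv2.resize(b[100:340,180:500],(400,300)); d=snapshot('side')[:,:,::-1]; fin[300:,400:]=cv2.resize(d[150:390,180:500],(400,300)); cv2.imwrite('pics/fin.png',fin)
for q in ([.5948,-.0206,.138],[.5887,-.05,.091],[.6009,.0088,.091]): print(proj(c,q))
for r in landmark_of('wrist','bush_1'): print(round(r['p'],2),np.round(r['uv']))
E
```

```text
clock: 57.83
tool_pos: [0.5955, -0.0215, 0.1218]
orientation: [-179.9, 0.0, -101.8]
force: [-0.8, 0.2, 3.0]
opening: 0.0648
gripper_force: 29.4
clock: 58.17
tool_pos: [0.5949, -0.0214, 0.1208]
orientation: [180.0, 0.0, -101.8]
force: [0.2, 0.4, -0.7]
opening: 0.0782
gripper_force: 0.0
clock: 59.0
tool_pos: [0.5731, 0.1697, 0.3325]
orientation: [-179.9, 0.1, -101.6]
force: [0.2, -0.7, -0.6]
opening: 0.0874
gripper_force: 0.0
clock: 59.17
tool_pos: [0.5728, 0.1663, 0.33]
orientation: [179.9, -0.1, -101.8]
force: [-0.4, -0.3, -0.2]
opening: 0.0878
gripper_force: 0.0
[87, 89, 87]
[263.86192598  32.32865336]
[271.25840437  18.96364603]
[270.67157977  70.9806227 ]
0.81 [262.  32.]
0.75 [497. 147.]
0.7 [275. 104.]
0.69 [270.  72.]
```

View pics/fin.png

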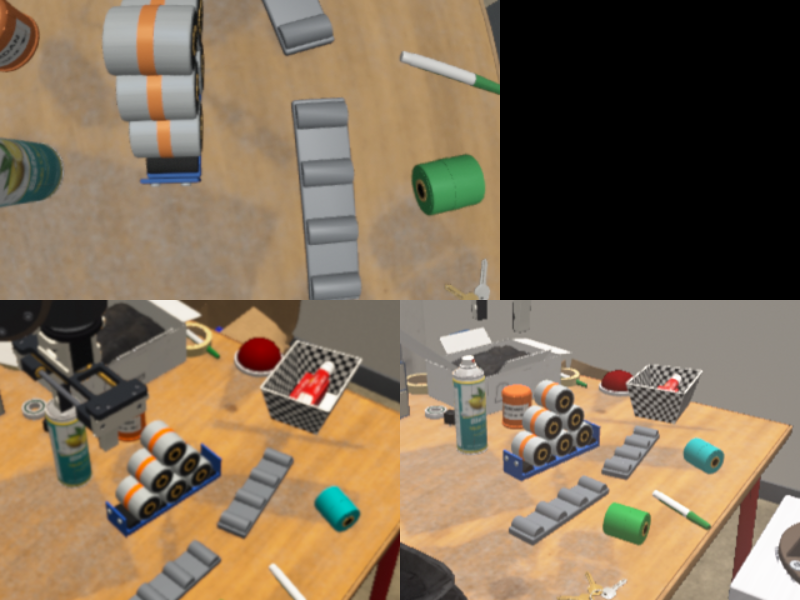

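The pyramid of six stands in the cradle with its crown at pixel (262, 32), where it was expected. Both strips are empty, the tray holds its three parts, and the filter and can are still standing.

```bash
python3 -c "
from plant import *
print(close_job())"
```

```text
the job is handed in; nothing more can be done
None
```

The job is done and handed in at about 59 s: brake pad, carton and glue tube lie in the chequered tray, all six bushes are stacked in the cradle, and the oil filter, can and look-alikes were left alone.

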